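Set the detector amplifier's trimmer with a tuning tool

TASK

Take the orange tuning tool out of its stand, put its blade into the slotted trimmer screw down in the well of the blue detector amplifier, and pressing it only lightly (about 5 N) turn the screw clockwise until the black pointer of the white dial stands in the green sector, never letting it run on into the red. Then put the tool back upright in its stand, fully down, and let go; leave the other things on the table alone.

Things in the scene. Friction and masses are not known exactly. Their poses are not given: they have to be found in the camera images.
- module: Blue detector amplifier box, 110 (x) x 90 (y) x 45 (z) mm, fixed, two brass sockets on its +x side. Origin at the centre of its underside, z up. In the middle of its top is a vertical round well, 25 mm across, with a white dial ring round its mouth; a brass slotted trimmer screw lies down in it. Nothing may press on box or screw with more than 12 N in all (pressing and turning forces added).
- well_mouth (a point): Centre of the well's mouth, at the top of the box (z = 45 mm); axes as the box. The screw is a 22 mm disc with one slot right across, 4.6 mm wide, 3 mm deep, floor flat. Its upper face lies 4 to 18 mm below this point: it differs and is not measured. It sits on a spring: gives way downwards 4 N per mm, up to 5 mm, and springs back. Turning it takes about 0.015 N m.
- dial (a joint): Angle (rad) of the dial, which turns with the screw. 0 = its black pointer line points along the box's -x axis, the middle of the green sector; grows clockwise seen from above. Starts at -1.3 to -0.5; green -0.14 to 0.14; red from 0.45. The slot lies along the pointer only roughly, up to 0.35 rad off either way (not measured, constant); the blade has about 0.13 rad of play either way in it.
- green_mark (a point): Middle of the green sector printed on the top of the box, 32 mm from the well's axis along the box's -x axis. The white dial ring inside it (outer radius 26 mm) is turned only by the screw, not by touching it.
- stand: Black upright tool stand, 56 x 56 x 55 mm on a 62 mm rubber foot 4 mm thick, fixed to the table, with a vertical round hole of 17 mm diameter and 51 mm depth in the middle of its top. Origin at the centre of its underside, z up.
- stand_hole (a point): Centre of the mouth of the stand's hole, on its top face, 55 mm above the table; z up.
- tuner: Plastic tuning tool, about 50 g, standing in the stand. Origin on its axis at the lower end of the handle (the shoulder that rests on the stand's top), z up. Orange square handle 20 x 20 mm, z = 0 to 60 mm, flats across x and y, black button on top to 64 mm. Below, a white round shank of 10 mm diameter to z = -37 mm and a flat blade, 12 mm wide along x, 3 mm thick, to z = -45 mm.
- blade_tip (a point): Middle of the blade's lower edge, 45 mm below the shoulder; axes as the tool (blade width along x).
- carton: Small white and teal carton, 32 x 48 x 66 mm, a bystander; origin at the centre of its underside.
- dropper: Amber dropper bottle with black top, 33 x 34 x 102 mm, a bystander; origin at the centre of its underside.
- lens_box: Flat white lens box, 47 x 45 x 19 mm, a bystander; origin at the centre of its underside.
- adapter: White stepped ring adapter, 26 x 26 x 15 mm, a bystander; origin at the centre of its underside.

How it is judged:
By the outcome, as a careful person would: the job done as asked, in the order asked, and still so for the second after the job is handed in, with the robot touching nothing.
It also fails if it takes over 54 s, if anything falls off the work surface, if the arm or the gripper's body presses on something with over 40 N, if the wrist force passes 120 N, or if a joint passes its speed limit or range.

ROBOT

A 7-joint arm with a two-finger parallel gripper is mounted at the origin on a cart in front of the work surface, level with it; the furniture and walls round the work are solid. World frame = base frame: x ahead of the robot, y to its left, z up, the work surface at z = 0. Lengths are in m, angles in degrees, forces in N, time in s.
With the tool pointing down it reaches from about 0.425 to 0.875 m from the base axis. Payload 4.7 kg.
Tool frame: the origin (TCP) lies on the centre line of the jaws, within the pads' length; the fingertips stand 11 mm ahead of it and the grasp point (between the pads) lies 8 mm behind it; z points along the fingers, y is the direction in which the jaws open and shut (so a half turn about z gives the same grasp; the last joint's range is limited). The gripper opens to 87 mm and grips with 3 to 60 N. Pads are 19 mm wide; open, the fingers measure 117 mm over their backs; the gripper's body (75 mm by 190 mm) begins 51 mm behind the grasp point.
Start: joints at [64.75, 18.392, -4.016, 83.108, 1.295, 78.541, -3.26], TCP at [0.286, -0.584, 0.199] pointing down, gripper open.
Joint ranges: [-163.93, 163.93], [-17.29, 119.83], [-79.2, 71.16], [3.27, 140.29], [-89.18, 269.18], [5.43, 117.66], [-154.24, 154.24]. Speed limits (degrees/s): [147.25, 147.25, 180, 180, 180, 180, 180].

INTERFACE

Orientations are given as [roll, pitch, yaw] about the fixed x, y, z axes, in that order (R = Rz(yaw) Ry(pitch) Rx(roll)).
In Python, from cell import env gives the robot as it stands.
- The arm moves only by the tool servo_tool, never from a script. Its argument "moves" is text: rows parted by semicolons, each of 7 numbers parted by spaces: the shift along the tool's x, y, z as a fraction of full scale, then the turn, a rotation vector about the tool's x, y, z as a fraction of full scale, then the gripper's target within -1 to 1 (shut at 1, half-way at 0, fully open at -1). A call has 1 to 20 rows; each row shifts and turns the pose as measured when the row begins, along the tool's axes as they then stand; what a row does not reach is not made up. Full scale, the value 1, is 1000 mm for a shift and 0.5 rad for a turn. A row lasts 1/12 s, in which the tool goes at most 41.7 mm and 7.16 degrees, less where a joint would pass 70% of its speed; a pose out of reach is approached as far as the arm can. A call with a number of a shift or a turn outside -1 to 1 is refused whole. A call with a gripper value outside its range is refused whole. The fingers move at their own pace and stop on an object; "squeeze" is the grip in N (left out, the last holds). Time passes only in rows, so rows that do not move let the fingers close. It gives the time, the measured TCP pose, the force and the opening at its end, in the units of the state.
- env.get_obs(): the state, without advancing time (a new reading comes with each control period).
- env.read_camera(name): name is "scene" or "top"; returns a dict with "img" (480x640x3 uint8, red, green, blue), "range_z" (480x640 float32, m along the optical axis (not along the pixel's ray), 0 where there is no reading), "mtx" (3x3 intrinsics, pixels), "k1" (the pictures are not rectified: a ray, as slopes to the right and down, at radius r is drawn at 1 + k1 r^2 times it, then the intrinsics apply), "T" (4x4, takes a point from camera to world coordinates). Camera axes: x right, y up, looking along -z (the intrinsics and any distortion apply to the point x, -y, -z); pixel columns grow to the right and rows downward; lengths in m; the calibration is good to about 2 mm. A picture is of the moment at which its call begins.
- env.sign_off(): hands the job in, once; it reports no verdict.
The state is a dict: "time_s": time; "qpos": joint angles; "joint_velocities": joint speeds; "effort": joint torques, N m; "tool_pos": TCP position; "tool_rot": TCP orientation; "force": force on the tool from outside, world axes, zero at the start; "wrist_torque": the same for the moment, N m; "grip_width": finger opening in m.
Only numpy, scipy, OpenCV 4.12 (cv2) and the standard library are available. Lean on these libraries where they do the work, as an engineer would, in place of code of your own. Each camera call takes 0.05 s, during which the arm holds its last target.

## Working session

There is one attempt and no reset: what is moved stays moved. The work goes in short steps, Python scripts to look and compute and a tool call to move; the robot and the scene stay as the last step left them, time stands still between calls to the robot, and variables do not carry over. Pictures are saved under pics/ and viewed, and the job is handed in when it is done.

Besides the shell and the picture viewer there is one more tool, called after "Emit:" as name(argument=value, ...) on one line, values as JSON. servo_tool: Moves the arm, as the interface text tells. Its arguments: {"type":"object","properties":{"moves":{"type":"string"},"squeeze":{"type":"number"}},"required":["moves"]}

```bash
mkdir -p pics; ls
python3 - <<'E'
from cell import env
import cv2,numpy as np
print(env.get_obs())
for n in("scene","top"):
    c=env.read_camera(n); cv2.imwrite(f"pics/{n}0.png",c["img"][:,:,::-1]); np.savez(f"pics/{n}0.npz",**c)
    print(n,c["mtx"],c["k1"],c["T"])
E
```

```text
pics
{'time_s': 0.0, 'qpos': array([64.74944944, 18.43739957, -4.01544212, 83.17649557,  1.29674274,
       78.54177114, -3.26139444]), 'joint_velocities': array([ 0.0052231 , -0.01653952,  0.01456964,  0.0093591 , -0.04459578,
       -0.10025504, -0.01541812]), 'effort': array([ 4.76401544e-05, -4.91294682e+01, -4.03829115e-01, -3.12526989e+01,
       -6.36654929e-02,  4.36449295e-02,  1.87389969e-04]), 'tool_pos': array([ 0.28520481, -0.58339904,  0.19756643]), 'tool_rot': array([-1.79889678e+02,  7.66161527e-03,  2.60592114e+01]), 'force': array([-0.54705319,  0.00261492,  0.23722814]), 'wrist_torque': array([-0.04237073, -0.02776426,  0.02842902]), 'grip_width': 0.08731057683656374}
scene [[624.8661346    0.         322.12593828]
 [  0.         624.8661346  241.80804703]
 [  0.           0.           1.        ]] -0.04783051694559986 [[-0.85124377  0.38841161 -0.35287457  0.21989214]
 [-0.52459719 -0.647123    0.55319943  0.38113991]
 [-0.01348417  0.65602458  0.75461906  0.83135381]
 [ 0.          0.          0.          1.        ]]
top [[578.80298389   0.         315.85876953]
 [  0.         578.80298389 245.52014156]
 [  0.           0.           1.        ]] -0.1426601918575544 [[-0.02645711  0.9974249  -0.06666029  0.4858061 ]
 [-0.99895428 -0.02886719 -0.03545465 -0.18404914]
 [-0.03728765  0.06565255  0.99714561  1.00540263]
 [ 0.          0.          0.          1.        ]]
```

View pics/scene0.png

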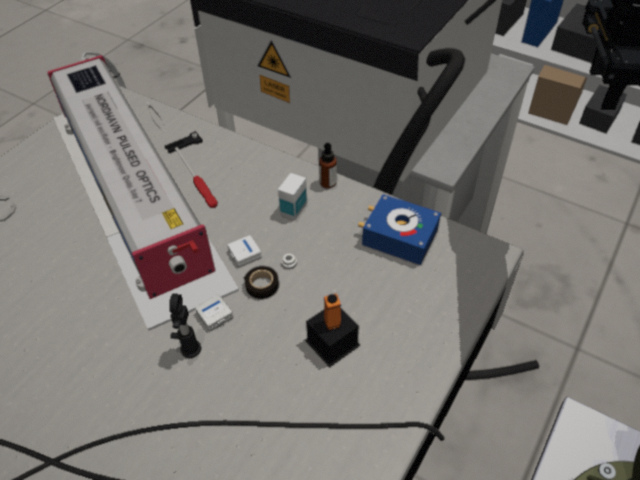

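View pics/top0.png

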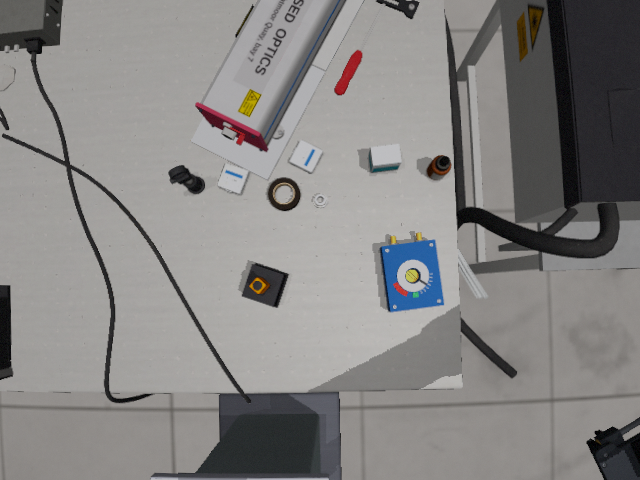

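Run:
```python
import cv2,numpy as np
t=cv2.imread("pics/top0.png");s=cv2.imread("pics/scene0.png")
def crop(i,x,y,w,h,k,n): cv2.imwrite(n,cv2.resize(i[y:y+h,x:x+w],None,fx=k,fy=k,interpolation=cv2.INTER_CUBIC))
crop(t,372,225,80,90,6,"pics/c1.png");crop(t,232,250,70,64,8,"pics/c2.png")
crop(s,350,180,100,90,6,"pics/c3.png");crop(s,295,285,75,85,7,"pics/c4.png")
```

```text
(no output)
```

View pics/c1.png

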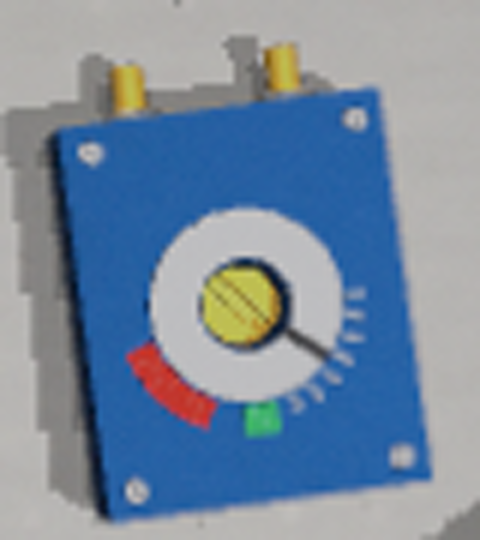

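View pics/c2.png

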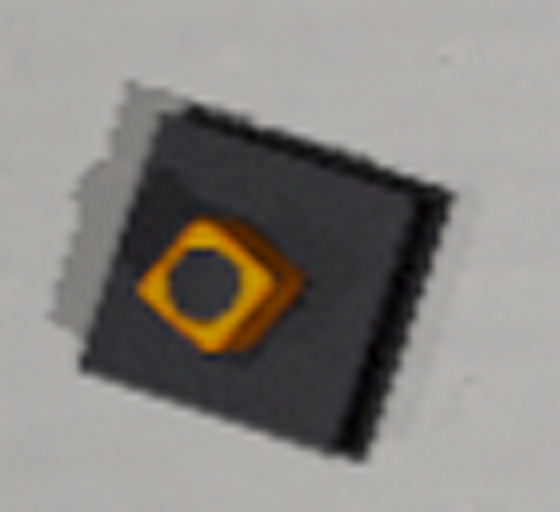

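View pics/c3.png

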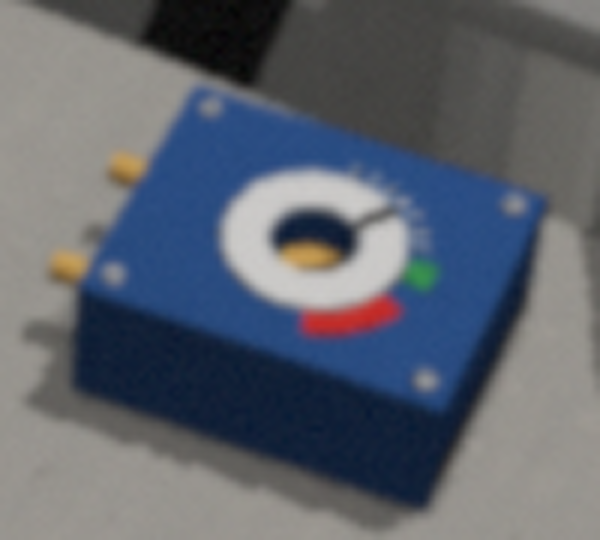

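View pics/c4.png

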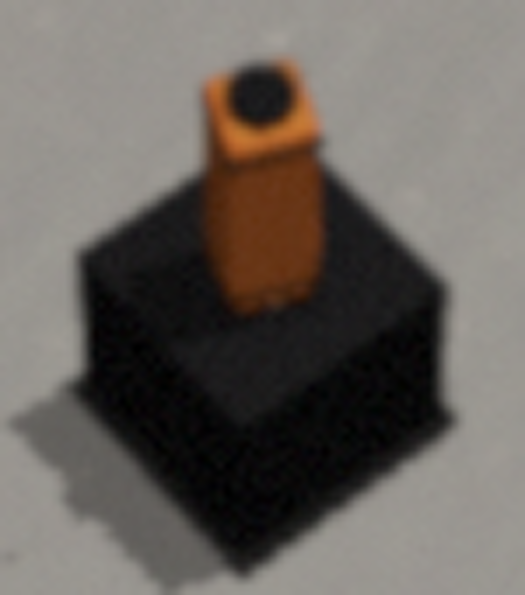

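```bash
cat > h.py <<'E'
import numpy as np,cv2
C={n:dict(np.load(f"pics/{n}0.npz")) for n in("scene","top")}
OFF={'c1':('top',372,225,6),'c2':('top',232,250,8),'c3':('scene',350,180,6),'c4':('scene',295,285,7)}
def px(k,p):
    n,ox,oy,s=OFF[k]; return n,((p[0]+.5)/s-.5+ox,(p[1]+.5)/s-.5+oy)
def ray(n,uv):
    c=C[n]; u=cv2.undistortPoints(np.array([[uv]],float),c["mtx"],np.array([float(c["k1"]),0,0,0]))[0,0]
    T=c["T"]; d=T[:3,:3]@np.array([u[0],-u[1],-1.]); return T[:3,3],d
def plane(n,uv,z):
    o,d=ray(n,uv); return o+d*(z-o[2])/d[2]
def tri(a,b):
    o1,d1=ray(*a);o2,d2=ray(*b)
    A=np.stack([d1,-d2],1);t=np.linalg.lstsq(A,o2-o1,rcond=None)[0]
    p,q=o1+d1*t[0],o2+d2*t[1]; return (p+q)/2,np.linalg.norm(p-q)
def proj(n,P):
    c=C[n];T=c["T"];q=T[:3,:3].T@(np.asarray(P,float)-T[:3,3]);u=np.array([q[0],-q[1]])/-q[2]
    u=u*(1+float(c["k1"])*(u@u));return c["mtx"][:2,:2]@u+c["mtx"][:2,2]
def pl(k,p,z): return plane(*px(k,p),z)
E
python3 - <<'E'
from h import *
np.set_printoptions(precision=4,suppress=True)
print("well",tri(px('c1',(246,305)),px('c3',(315.5,239))))
for k,ps in(('c1',[(60,130),(380,88),(432,478),(108,518)]),('c3',[(198,87),(549,200),(445,410),(78,290)])):
    P=np.array([pl(k,p,.045) for p in ps]);print(k,P.mean(0));
    e=np.diff(np.vstack([P,P[:1]]),axis=0);print(np.linalg.norm(e,axis=1),np.degrees(np.arctan2(e[:,1],e[:,0])))
g=pl('c1',(263,419),.045);w=pl('c1',(246,305),.045);print('green dir top',g,w,np.degrees(np.arctan2(*(g-w)[1::-1])))
g=pl('c3',(422,276),.045);w=pl('c3',(315.5,239),.045);print('green dir scene',np.degrees(np.arctan2(*(g-w)[1::-1])),g,w)
a=pl('c1',(290,333),.045);b=pl('c1',(330,358),.045);print('pointer',np.degrees(np.arctan2(*(b-a)[1::-1])),np.degrees(np.arctan2(*(b-pl('c1',(246,305),.045))[1::-1])))
for z in(.03,.04):
  a=pl('c1',(210,278),z);b=pl('c1',(273,325),z);print('slot',np.degrees(np.arctan2(*(b-a)[1::-1])))
print("button",tri(px('c2',(205,285)),px('c4',(262,95))))
for k,ps in(('c2',[(205,218),(278,285),(212,352),(138,288)]),('c4',[(205,88),(298,62),(324,137),(232,162)])):
    P=np.array([pl(k,p,.115) for p in ps]);print(k,P.mean(0));
    e=np.diff(np.vstack([P,P[:1]]),axis=0);print(np.linalg.norm(e,axis=1),np.degrees(np.arctan2(e[:,1],e[:,0])))
for k,ps in(('c2',[(170,115),(418,195),(338,448),(85,362)]),('c4',[(80,255),(323,160),(445,290),(240,425)])):
    P=np.array([pl(k,p,.055) for p in ps]);print(k,P.mean(0));
    e=np.diff(np.vstack([P,P[:1]]),axis=0);print(np.linalg.norm(e,axis=1),np.degrees(np.arctan2(e[:,1],e[:,0])))
E
```

```text
well (array([ 0.4959, -0.3085,  0.0462]), np.float64(0.0002100152666618163))
c1 [ 0.4963 -0.3086  0.045 ]
[0.0896 0.1086 0.0902 0.1077] [ -84.1833 -174.5079   95.2642    5.2062]
c3 [ 0.4954 -0.3082  0.045 ]
[0.1094 0.0882 0.1091 0.0901] [-174.1439   95.7052    6.831   -84.1203]
green dir top [ 0.4643 -0.3124  0.045 ] [ 0.4958 -0.3087  0.045 ] -173.44463971189688
green dir scene -175.24785504591662 [ 0.464  -0.3122  0.045 ] [ 0.4964 -0.3095  0.045 ]
pointer -123.68900702109032 -123.94019322170205
slot -128.4451049973705
slot -128.44510499737046
button (array([ 0.4867, -0.0603,  0.1173]), np.float64(0.00040060160089699513))
c2 [ 0.4864 -0.0607  0.115 ]
[0.0192 0.0182 0.019  0.0188] [-133.6863  133.8764   48.0947  -45.3141]
c4 [ 0.4851 -0.0583  0.115 ]
[0.0199 0.0192 0.0193 0.0189] [-129.8832  136.4244   49.3819  -41.9888]
c2 [ 0.4874 -0.0616  0.055 ]
[0.0541 0.0545 0.0554 0.0539] [-109.276   161.0016   70.0783  -20.3729]
c4 [ 0.4835 -0.0585  0.055 ]
[0.0573 0.0418 0.0543 0.0539] [-123.5763  158.4017   68.5714  -19.7465]
```

```bash
cat >> h.py <<'E'
from scipy.spatial.transform import Rotation as Ro
def st(tgt=None,yaw=None):
    from cell import env
    o=env.get_obs(); p=o["tool_pos"];R=Ro.from_euler('xyz',o["tool_rot"],degrees=True)
    np.set_printoptions(precision=4,suppress=True)
    print("t",o["time_s"],"p",p,"rot",o["tool_rot"],"F",o["force"],"w",o["grip_width"],"q",o["qpos"])
    if tgt is not None:
        y=yaw if yaw is not None else o["tool_rot"][2]
        Rt=Ro.from_euler('xyz',[180,0,y],degrees=True)
        rv=(R.inv()*Rt).as_rotvec()
        print("turn frac",rv/0.5,"deg",np.degrees(rv)); 
        d=np.asarray(tgt)-p
        print("shift now frame(m)",R.inv().apply(d),"after turn",Rt.inv().apply(d))
E
python3 -c "
from h import *
st([.4866,-.0606,.20],47)"
```

```text
t 0.1 p [ 0.2852 -0.5835  0.1977] rot [-179.902     0.0067   26.0582] F [-0.4489 -0.5697  0.3096] w 0.08748228385713228 q [64.7493 18.435  -4.0149 83.1681  1.2961 78.5402 -3.2617]
turn frac [-0.0034 -0.0004 -0.731 ] deg [ -0.0981  -0.0113 -20.9418]
shift now frame(m) [ 0.4106 -0.3813 -0.0017] after turn [ 0.5197 -0.2093 -0.0023]
```

Emit:
servo_tool(moves="0 0 0 0 0 -0.24 -1;0 0 0 0 0 -0.24 -1;0 0 0 0 0 -0.24 -1;0 0 0 0 0 0 -1")

```text
time_s: 0.43
tool_pos: [0.2847, -0.5821, 0.195]
tool_rot: [-179.7, -0.1, 47.6]
force: [0.4, 0.0, -0.5]
grip_width: 0.0872
```

```bash
python3 -c "
from h import *
st([.4866,-.0606,.20],47)"
```

```text
t 0.4333 p [ 0.2847 -0.5821  0.195 ] rot [-179.6501   -0.1139   47.5568] F [ 0.4355  0.0061 -0.5135] w 0.0872433351567021 q [66.9395 18.6726 -6.8362 83.2363  2.2279 78.5914 17.5622]
turn frac [-0.0122 -0.0039  0.0194] deg [-0.3505 -0.1122  0.5572]
shift now frame(m) [ 0.5211 -0.203  -0.0028] after turn [ 0.5191 -0.208  -0.005 ]
```

Emit:
servo_tool(moves="0.037 -0.0145 -0.001 0 0 0 -1;0.037 -0.0145 -0.001 0 0 0 -1;0.037 -0.0145 -0.001 0 0 0 -1;0.037 -0.0145 -0.001 0 0 0 -1;0.037 -0.0145 -0.001 0 0 0 -1;0.037 -0.0145 -0.001 0 0 0 -1;0.037 -0.0145 -0.001 0 0 0 -1;0.037 -0.0145 -0.001 0 0 0 -1;0.037 -0.0145 -0.001 0 0 0 -1;0.037 -0.0145 -0.001 0 0 0 -1;0.037 -0.0145 -0.001 0 0 0 -1")

```text
time_s: 1.35
tool_pos: [0.4485, -0.1703, 0.201]
tool_rot: [-179.3, 0.2, 43.9]
force: [0.2, -0.8, 0.6]
grip_width: 0.087
```

```bash
python3 -c "
from h import *
st([.4866,-.0606,.18],47)"
```

```text
t 1.35 p [ 0.4485 -0.1703  0.201 ] rot [-179.3265    0.1955   43.8788] F [ 0.1995 -0.7931  0.5904] w 0.08696333864237143 q [ 44.4063  -0.9651 -26.1781 104.8192  -0.5836  76.7343 -27.751 ]
turn frac [-0.0237  0.0062 -0.109 ] deg [-0.6786  0.1771 -3.1223]
shift now frame(m) [ 0.1035 -0.0524  0.0213] after turn [ 0.1062 -0.047   0.021 ]
```

Emit:
servo_tool(moves="0.035 -0.017 0.004 -0.01 0 -0.05 -1;0.035 -0.017 0.004 -0.01 0 -0.05 -1;0.025 -0.012 0.004 0 0 0 -1;0 0 0 0 0 0 -1;0 0 0 0 0 0 -1")

```text
time_s: 1.77
tool_pos: [0.4865, -0.0537, 0.1895]
tool_rot: [-180.0, -0.1, 46.8]
force: [-0.3, -1.2, 0.1]
grip_width: 0.087
```

```bash
python3 -c "
from h import *
st([.4866,-.0606,.18],47)"
```

```text
t 1.7667 p [ 0.4865 -0.0537  0.1895] rot [-179.9806   -0.0859   46.7791] F [-0.2958 -1.1896  0.1477] w 0.08704144621349397 q [ 37.1126   0.3238 -33.6802 105.0053   0.1049  74.6852 -39.8157]
turn frac [-0.0007 -0.003  -0.0077] deg [-0.0192 -0.0859 -0.2209]
shift now frame(m) [-0.005   0.0049  0.0095] after turn [-0.005   0.0048  0.0095]
```

Emit:
servo_tool(moves="-0.005 0.005 0.01 0 0 0 -1;0 0 0.01 0 0 0 -1;0 0 0 0 0 0 -1;0 0 0 0 0 0 -1")

```text
time_s: 2.1
tool_pos: [0.4854, -0.0651, 0.1667]
tool_rot: [-179.9, 0.0, 46.2]
force: [0.4, -0.3, 0.2]
grip_width: 0.0871
```

```bash
cat > snap.py <<'E'
import sys
from h import *
from cell import env
# usage: snap tag name x y w h k ...
tag=sys.argv[1]; a=sys.argv[2:]
n=a[0]; x,y,w,h,k=map(int,a[1:6])
c=env.read_camera(n); np.savez(f"pics/{n}_{tag}.npz",**c)
i=c["img"][:,:,::-1][y:y+h,x:x+w]
cv2.imwrite(f"pics/{n}_{tag}.png",cv2.resize(i,None,fx=k,fy=k,interpolation=cv2.INTER_CUBIC))
E
python3 snap.py a scene 260 220 130 150 4
python3 -c "
from h import *
st([.4866,-.0606,.079],47)"
```

```text
t 2.15 p [ 0.4851 -0.0653  0.1665] rot [-179.9152    0.0425   46.1935] F [-0.3946 -0.3258  0.5996] w 0.08711121707713526 q [ 37.5819   1.4146 -33.2104 106.7484   0.7918  72.162  -39.6708]
turn frac [-0.003   0.0015 -0.0282] deg [-0.0851  0.0419 -0.8066]
shift now frame(m) [ 0.0045 -0.002   0.0875] after turn [ 0.0045 -0.0021  0.0875]
```

View pics/scene_a.png

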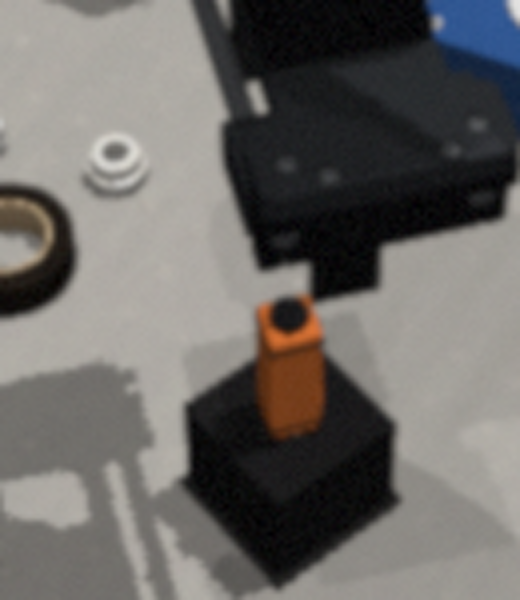

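```bash
python3 -c "
from h import *
y=np.radians(46.2);d=np.array([np.sin(y),-np.cos(y),0]);p=np.array([.4851,-.0653,.1555])
for s in(-1,0,1): print((proj('scene',p+s*.0435*d)-[260,220])*4+1.5, proj('top',p+s*.0435*d))"
python3 snap.py a top 200 200 130 130 4
```

```text
[336.49675655 341.15504792] [237.15888645 307.92868713]
[301.58906669 239.93792744] [256.91764766 286.16163502]
[268.86078096 145.03987061] [276.74335738 264.33920662]
```

View pics/top_a.png

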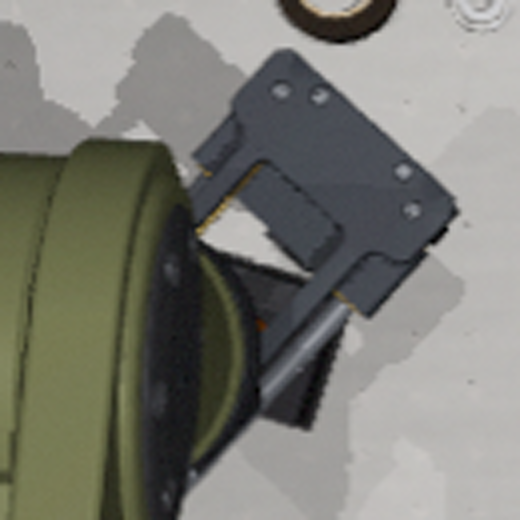

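```bash
python3 -c "
from h import *
c=dict(np.load('pics/scene_a.npz'))
np.set_printoptions(precision=4,suppress=True)
for x,y in[(345,280),(345,265),(320,280),(370,280),(345,245),(380,220),(270,255),(500,210),(290,315)]:
    u,v=x/4+260,y/4+220
    z=c['range_z'][int(round(v)),int(round(u))]
    o,d=ray('scene',(u,v)); print((x,y),z,o+d*z)
"
```

```text
(345, 280) 0.78291976 [ 0.447  -0.0287  0.2005]
(345, 265) 0.77506423 [ 0.4465 -0.0276  0.2099]
(320, 280) 0.78114635 [ 0.4531 -0.0237  0.202 ]
(370, 280) 0.7859209 [ 0.4411 -0.0344  0.198 ]
(345, 245) 0.70788115 [0.4291 0.0041 0.2675]
(380, 220) 0.70495385 [ 0.4225 -0.0041  0.2743]
(270, 255) 0.7069148 [0.4457 0.0176 0.2667]
(500, 210) 0.71818656 [ 0.3981 -0.0313  0.2653]
(290, 315) 0.8710855 [ 0.4841 -0.0569  0.1217]
```

```bash
python3 -c "
from h import *
c=dict(np.load('pics/scene_a.npz'))
np.set_printoptions(precision=4,suppress=True)
for X in(335,345,355):
  for y in range(276,400,8):
    u,v=int(round(X/4+260)),int(round(y/4+220))
    z=c['range_z'][v,u]
    o,d=ray('scene',(u,v)); print((X,y),z,o+d*z,c['img'][v,u])
"; python3 snap.py a2 scene 300 260 60 50 10
```

```text
(335, 276) 0.7813997 [ 0.4494 -0.0273  0.2026] [13 14 15]
(335, 284) 0.7843452 [ 0.4493 -0.0272  0.1986] [7 6 8]
(335, 292) 0.783978 [ 0.4482 -0.0254  0.1972] [41 39 38]
(335, 300) 1.0284591 [ 0.5181 -0.15   -0.0027] [143 140 134]
(335, 308) 1.0245501 [ 0.5157 -0.1459 -0.0017] [159 155 150]
(335, 316) 1.0183799 [ 0.5127 -0.1406  0.0012] [143 140 135]
(335, 324) 1.0157982 [ 0.5107 -0.1372  0.0012] [139 137 132]
(335, 332) 1.0129734 [ 0.5086 -0.1336  0.0014] [140 138 132]
(335, 340) 1.0088232 [ 0.5062 -0.1294  0.0026] [139 137 132]
(335, 348) 1.0082743 [ 0.5047 -0.1271  0.001 ] [139 137 132]
(335, 356) 1.006475 [ 0.503  -0.1241  0.0003] [133 131 126]
(335, 364) 0.93731517 [ 0.4824 -0.0874  0.0555] [83 83 81]
(335, 372) 0.93312305 [ 0.48   -0.0834  0.057 ] [33 34 33]
(335, 380) 0.9297334 [ 0.4779 -0.0798  0.0578] [27 26 27]
(335, 388) 0.9317923 [ 0.4773 -0.0788  0.0542] [24 26 25]
(335, 396) 0.92409563 [ 0.474  -0.0731  0.0586] [26 22 26]
(345, 276) 0.78384465 [ 0.448  -0.0299  0.2006] [ 9 13 14]
(345, 284) 0.7823686 [ 0.4466 -0.0275  0.2001] [6 8 7]
(345, 292) 0.7897029 [ 0.4477 -0.029
[... 1071 characters left out ...]
81 -0.149   0.0001] [158 155 149]
(355, 316) 1.0148965 [ 0.5048 -0.1431  0.0039] [149 146 140]
(355, 324) 1.0177904 [ 0.5043 -0.1425 -0.0006] [143 140 135]
(355, 332) 1.0115707 [ 0.5013 -0.1372  0.0024] [142 140 134]
(355, 340) 1.0099121 [ 0.4996 -0.1342  0.0016] [142 139 135]
(355, 348) 1.0087729 [ 0.498  -0.1315  0.0004] [141 139 134]
(355, 356) 1.0063186 [ 0.4961 -0.1282  0.0003] [138 135 130]
(355, 364) 1.0020498 [ 0.4937 -0.124   0.0018] [140 136 131]
(355, 372) 1.0014358 [ 0.4922 -0.1216  0.0002] [138 135 129]
(355, 380) 0.93066776 [ 0.4718 -0.0841  0.0569] [115 111 108]
(355, 388) 0.92960656 [ 0.4704 -0.0817  0.0559] [56 54 53]
(355, 396) 0.9277173 [ 0.4687 -0.0788  0.0555] [28 29 30]
```

View pics/scene_a2.png

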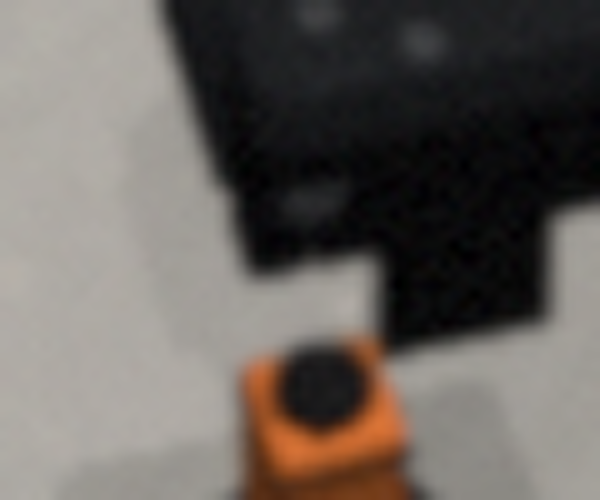

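Emit:
servo_tool(moves="0.004 -0.002 0.018 0 0 -0.02 -1;0 0 0.018 0 0 0 -1;0 0 0 0 0 0 -1;0 0 0 0 0 0 -1")

```text
time_s: 2.58
tool_pos: [0.4892, -0.0616, 0.1328]
tool_rot: [179.8, -0.2, 46.7]
force: [0.1, -0.7, 0.6]
grip_width: 0.0868
```

```bash
python3 snap.py b scene 260 220 130 150 4
python3 -c "
from h import *
st([.4866,-.0606,.079],47)"
```

```text
t 2.6333 p [ 0.489  -0.0618  0.1328] rot [179.782   -0.1537  46.6632] F [-0.4235  0.7686 -0.7291] w 0.08716070739476506 q [ 37.0063   3.2906 -33.6745 109.0989   1.9923  67.9079 -40.7027]
turn frac [ 0.0076 -0.0053 -0.0118] deg [ 0.2184 -0.1531 -0.3371]
shift now frame(m) [-0.001  -0.0028  0.0538] after turn [-0.0008 -0.0026  0.0538]
```

View pics/scene_b.png

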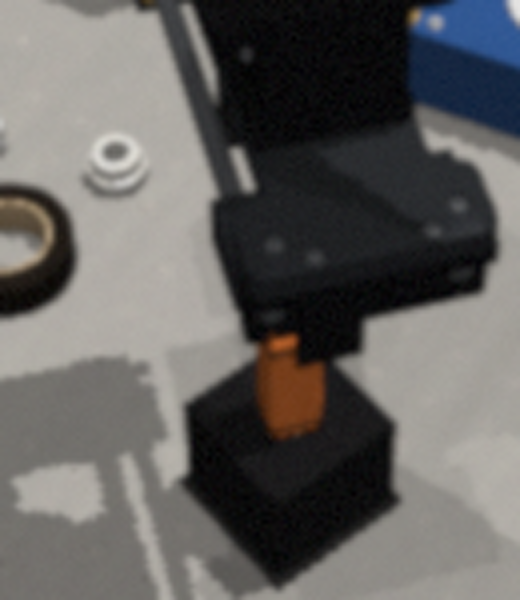

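```bash
python3 -c "
from h import *
c=dict(np.load('pics/scene_b.npz'))
np.set_printoptions(precision=4,suppress=True)
for X,y in[(312,350),(330,335),(330,350),(330,356),(345,352),(300,345),(260,330),(480,280),(290,380)]:
    u,v=int(round(X/4+260)),int(round(y/4+220))
    z=c['range_z'][v,u]
    o,d=ray('scene',(u,v)); print((X,y),z,o+d*z,c['img'][v,u])
"
```

```text
(312, 350) 0.80993336 [ 0.4548 -0.0222  0.1636] [5 4 7]
(330, 335) 0.80489653 [ 0.451  -0.0257  0.171 ] [ 8  6 11]
(330, 350) 0.8091665 [ 0.4502 -0.0245  0.1641] [13  6  9]
(330, 356) 0.8115346 [ 0.4504 -0.0248  0.1613] [18 16 16]
(345, 352) 0.8145624 [ 0.4473 -0.0299  0.1596] [47 46 44]
(300, 345) 0.8027509 [ 0.457  -0.0182  0.1712] [14  8  8]
(260, 330) 0.7298635 [0.4473 0.0211 0.2344] [5 9 8]
(480, 280) 0.74282604 [ 0.4011 -0.0288  0.2323] [52 51 49]
(290, 380) 0.88845897 [ 0.481  -0.0503  0.0924] [117  62  28]
```

Emit:
servo_tool(moves="-0.001 -0.0025 0.018 0 0 -0.01 -1;0 0 0.017 0 0 0 -1;0 0 0.013 0 0 0 -1;0 0 -0.001 0 0 0 -1;0 0 -0.001 0 0 0 -1")

```text
time_s: 3.05
tool_pos: [0.4911, -0.0623, 0.0917]
tool_rot: [179.3, -0.4, 46.8]
force: [1.0, 0.8, 0.8]
grip_width: 0.087
```

```bash
python3 snap.py d scene 260 220 130 150 4
python3 -c "
from h import *
st([.4866,-.0606,.079],47)"
```

```text
t 3.1 p [ 0.4912 -0.0624  0.0921] rot [179.2704  -0.4051  46.8414] F [ 0.5416  0.6024 -0.3066] w 0.08700743646952795 q [ 36.5172   5.6289 -33.7942 111.975    3.7074  62.5718 -41.9741]
turn frac [ 0.0255 -0.0141 -0.0056] deg [ 0.7302 -0.4041 -0.1612]
shift now frame(m) [-0.0019 -0.0048  0.013 ] after turn [-0.0018 -0.0046  0.0131]
```

View pics/scene_d.png

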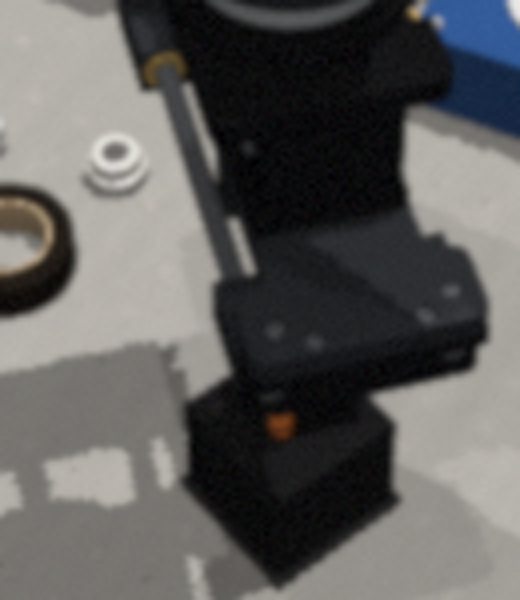

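```bash
python3 -c "
from h import *
c=dict(np.load('pics/scene_d.npz'))
np.set_printoptions(precision=4,suppress=True)
for X in(312,330,345):
  for y in range(390,470,8):
    u,v=int(round(X/4+260)),int(round(y/4+220))
    z=c['range_z'][v,u]
    o,d=ray('scene',(u,v)); print((X,y),o+d*z)
"
```

```text
(312, 390) [0.4363 0.0095 0.1948]
(312, 398) [0.436  0.0099 0.1912]
(312, 406) [ 0.4545 -0.022   0.1315]
(312, 414) [ 0.4545 -0.022   0.1268]
(312, 422) [ 0.4549 -0.0227  0.1206]
(312, 430) [ 0.4741 -0.0558  0.0571]
(312, 438) [ 0.4724 -0.0529  0.0569]
(312, 446) [ 0.4705 -0.0498  0.0573]
(312, 454) [ 0.4683 -0.0461  0.0586]
(312, 462) [ 0.4679 -0.0454  0.0544]
(330, 390) [0.4329 0.0056 0.1925]
(330, 398) [0.4329 0.0054 0.1879]
(330, 406) [ 0.4515 -0.0275  0.1268]
(330, 414) [ 0.4499 -0.0248  0.1266]
(330, 422) [ 0.451  -0.0269  0.1183]
(330, 430) [ 0.4694 -0.0594  0.0561]
(330, 438) [ 0.4678 -0.0568  0.0555]
(330, 446) [ 0.4657 -0.0531  0.0567]
(330, 454) [ 0.4639 -0.0501  0.0568]
(330, 462) [ 0.4619 -0.0467  0.0577]
(345, 390) [0.4294 0.0016 0.1901]
(345, 398) [ 0.4477 -0.0315  0.1294]
(345, 406) [ 0.4472 -0.0309  0.1257]
(345, 414) [ 0.4469 -0.0305  0.1216]
(345, 422) [ 0.4666 -0.0663  0.0547]
(345, 430) [ 0.4639 -0.0615  0.0577]
(345, 438) [ 0.4622 -0.0586  0.0575]
(345, 446) [ 0.4606 -0.0559  0.057 ]
(345, 454) [ 0.4589 -0.053   0.057 ]
(345, 462) [ 0.4592 -0.0538  0.0502]
```

Emit:
servo_tool(moves="-0.002 -0.005 0 0.025 -0.014 0 0;0 0 -0.001 0 0 0 0;0 0 -0.001 0 0 0 0;0 0 -0.001 0 0 0 0;0 0 -0.001 0 0 0 0")

```text
time_s: 3.52
tool_pos: [0.4885, -0.0608, 0.1008]
tool_rot: [179.7, -0.1, 46.8]
force: [-0.6, 0.5, -0.5]
grip_width: 0.0613
```

```bash
python3 snap.py e scene 260 220 130 150 4
python3 -c "
from h import *
st([.4866,-.0606,.079],47)
c=dict(np.load('pics/scene_e.npz'))
for X in(295,312,330):
  for y in range(390,450,8):
    u,v=int(round(X/4+260)),int(round(y/4+220))
    z=c['range_z'][v,u]
    o,d=ray('scene',(u,v)); print((X,y),o+d*z)
"
```

```text
t 3.5667 p [ 0.4887 -0.0608  0.101 ] rot [179.7009  -0.1444  46.81  ] F [-0.2878  0.7887 -0.8384] w 0.05744794100948929 q [ 36.5585   5.1336 -33.8485 111.3173   3.2683  64.1305 -41.785 ]
turn frac [ 0.0104 -0.005  -0.0066] deg [ 0.2993 -0.1439 -0.1904]
shift now frame(m) [-0.0014 -0.0018  0.022 ] after turn [-0.0013 -0.0017  0.022 ]
(295, 390) [0.4389 0.0146 0.1994]
(295, 398) [ 0.4786 -0.0518  0.0797]
(295, 406) [ 0.4788 -0.0522  0.0738]
(295, 414) [ 0.4798 -0.0539  0.0657]
(295, 422) [ 0.4789 -0.0525  0.063 ]
(295, 430) [ 0.4797 -0.0537  0.0554]
(295, 438) [ 0.4775 -0.0501  0.0567]
(295, 446) [ 0.4761 -0.0478  0.0553]
(312, 390) [0.435  0.0116 0.1985]
(312, 398) [ 0.4751 -0.0574  0.0753]
(312, 406) [ 0.4755 -0.0581  0.0689]
(312, 414) [ 0.475  -0.0572  0.0652]
(312, 422) [ 0.4748 -0.057   0.0603]
(312, 430) [ 0.4741 -0.0559  0.0569]
(312, 438) [ 0.4724 -0.0529  0.0569]
(312, 446) [ 0.4716 -0.0517  0.0538]
(330, 390) [ 0.4783 -0.0746  0.0561]
(330, 398) [ 0.4762 -0.071   0.0569]
(330, 406) [ 0.4746 -0.0683  0.0563]
(330, 414) [ 0.4733 -0.0661  0.0549]
(330, 422) [ 0.4708 -0.0618  0.0572]
(330, 430) [ 0.47   -0.0604  0.0543]
(330, 438) [ 0.4678 -0.0568  0.0554]
(330, 446) [ 0.4658 -0.0534  0.0562]
```

View pics/scene_e.png

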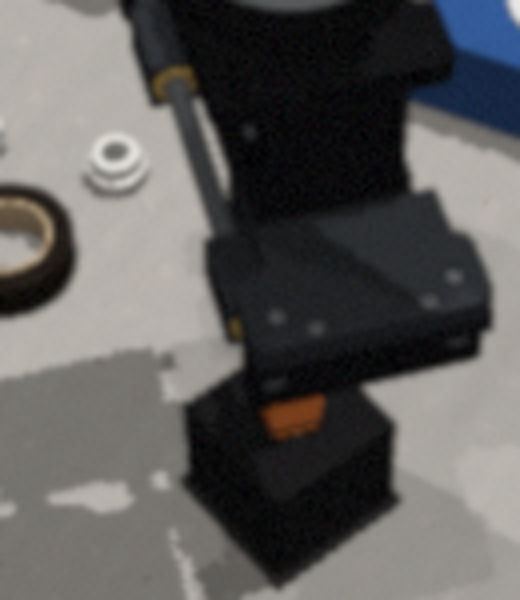

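Emit:
servo_tool(moves="-0.001 -0.002 0.012 0.01 -0.005 -0.005 0;0 0 0.012 0 0 0 0;0 0 0.01 0 0 0 0;0 0 0 0 0 0 0;0 0 0 0 0 0 0")

```text
time_s: 3.98
tool_pos: [0.4862, -0.0601, 0.0639]
tool_rot: [-180.0, 0.0, 47.0]
force: [1.1, 0.7, 0.4]
grip_width: 0.0436
```

```bash
python3 snap.py f scene 260 220 130 150 4
python3 -c "
from h import *
st([.4866,-.0606,.044],47)"
```

```text
t 4.0333 p [ 0.4858 -0.0602  0.0637] rot [-179.9546    0.0466   46.9705] F [-1.5212 -1.6196  0.1471] w 0.0436261335367894 q [ 35.9891   7.7692 -33.8168 113.54     4.9828  60.1517 -43.103 ]
turn frac [-0.0016  0.0016 -0.001 ] deg [-0.0454  0.0466 -0.0295]
shift now frame(m) [0.0002 0.0009 0.0197] after turn [0.0002 0.0009 0.0197]
```

View pics/scene_f.png

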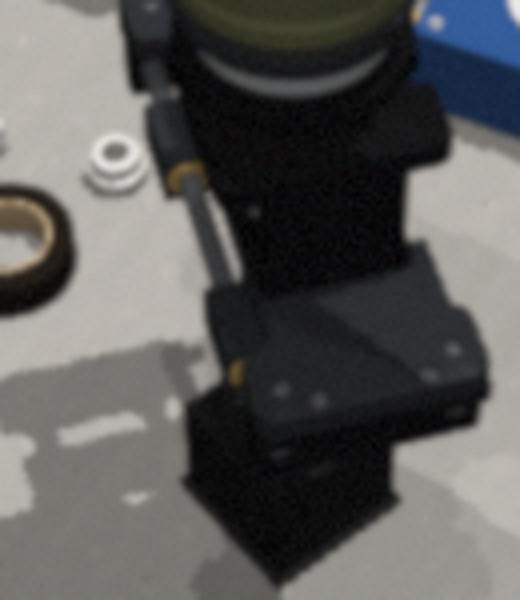

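```bash
python3 -c "
from h import *
c=dict(np.load('pics/scene_f.npz'))
np.set_printoptions(precision=4,suppress=True)
for X in(300,320,340,360):
  for y in range(430,500,6):
    u,v=int(round(X/4+260)),int(round(y/4+220))
    z=c['range_z'][v,u]
    o,d=ray('scene',(u,v)); print((X,y),o+d*z)
i=c['img'].astype(float)[320:350,310:370,::-1]; i=np.clip(i*4,0,255).astype(np.uint8)
cv2.imwrite('pics/f2.png',cv2.resize(i,None,fx=10,fy=10,interpolation=cv2.INTER_CUBIC))
"
```

```text
(300, 430) [0.432  0.0237 0.1947]
(300, 436) [0.4335 0.0212 0.188 ]
(300, 442) [0.4336 0.0209 0.1853]
(300, 448) [0.4368 0.0156 0.1712]
(300, 454) [0.4366 0.0159 0.1673]
(300, 460) [0.4373 0.0147 0.1628]
(300, 466) [0.4378 0.0139 0.159 ]
(300, 472) [ 0.4692 -0.039   0.0567]
(300, 478) [ 0.4675 -0.0362  0.0566]
(300, 484) [ 0.4667 -0.0348  0.0564]
(300, 490) [ 0.466  -0.0338  0.0556]
(300, 496) [ 0.4659 -0.0336  0.0505]
(320, 430) [0.4298 0.0154 0.1855]
(320, 436) [0.429  0.0168 0.1859]
(320, 442) [0.4327 0.0103 0.172 ]
(320, 448) [0.432  0.0114 0.1696]
(320, 454) [0.4327 0.0101 0.1626]
(320, 460) [0.4315 0.0123 0.1642]
(320, 466) [ 0.4651 -0.0465  0.0553]
(320, 472) [ 0.4626 -0.0421  0.0579]
(320, 478) [ 0.463  -0.043   0.0509]
(320, 484) [ 0.463  -0.0429  0.0484]
(320, 490) [ 0.4625 -0.0421  0.0472]
(320, 496) [ 0.4635 -0.0439  0.0384]
(340, 430) [0.4256 0.0104 0.1824]
(340, 436) [0.4275 0.0069 0.1739]
(340, 442) [0.4281 0.0057 0.1696]
(340, 448) [0.428  0.0059 0.1654]
(340, 454) [0.4276 0.0064 0.1618]
(340, 460) [ 0.4594 -0.051   0.0566]
(340, 466) [ 0.4591 -0.0506  0.0546]
(340, 472) [ 0.4597 -0.0518  0.0472]
(340, 478) [ 0.4588 -0.0503  0.0445]
(340, 484) [ 0.459  -0.0508  0.0408]
(340, 490) [ 0.4595 -0.0518  0.0363]
(340, 496) [ 0.4595 -0.0519  0.0306]
(360, 430) [0.4234 0.0015 0.1723]
(360, 436) [0.4233 0.0017 0.1705]
(360, 442) [0.4235 0.0011 0.1673]
(360, 448) [0.4234 0.0012 0.1629]
(360, 454) [ 0.4568 -0.0615  0.0473]
(360, 460) [ 0.4562 -0.0605  0.0464]
(360, 466) [ 0.4565 -0.0611  0.0426]
(360, 472) [ 0.4561 -0.0606  0.0381]
(360, 478) [ 0.4557 -0.0601  0.0336]
(360, 484) [ 0.4559 -0.0605  0.0301]
(360, 490) [ 0.4555 -0.0601  0.0282]
(360, 496) [ 0.4559 -0.0609  0.0211]
```

View pics/f2.png

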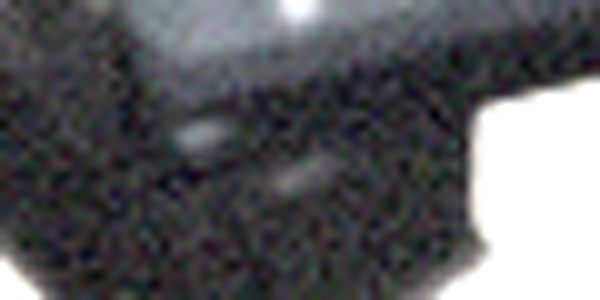

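Emit:
servo_tool(moves="0 0.001 0.009 0 0 0 0;0 0 0.008 0 0 0 0;0 0 0 0 0 0 0;0 0 0 0 0 0 0")

```text
time_s: 4.37
tool_pos: [0.4871, -0.061, 0.0455]
tool_rot: [-180.0, 0.0, 47.0]
force: [0.3, 0.5, 0.3]
grip_width: 0.0434
```

```bash
python3 -c "
from h import *
st([.4866,-.0606,.046],47)"
```

```text
t 4.3667 p [ 0.4871 -0.061   0.0455] rot [-179.9982    0.0171   46.9655] F [0.2752 0.4544 0.2571] w 0.0434496240013844 q [ 35.6354   9.3523 -33.6575 114.3638   6.111   57.9899 -43.9531]
turn frac [-0.0001  0.0006 -0.0012] deg [-0.0018  0.0171 -0.0345]
shift now frame(m) [-0.0001 -0.0007 -0.0005] after turn [-0.0001 -0.0007 -0.0005]
```

Close.

Emit:
servo_tool(moves="0 0 0 0 0 0 0.5;0 0 0 0 0 0 0.5;0 0 0 0 0 0 0.6;0 0 0 0 0 0 1;0 0 0 0 0 0 1;0 0 0 0 0 0 1", squeeze=25)

```text
time_s: 4.87
tool_pos: [0.4878, -0.0611, 0.0462]
tool_rot: [179.9, -0.0, 47.0]
force: [-0.7, -0.1, -0.6]
grip_width: 0.0198
```

Emit:
servo_tool(moves="0 0 0 0 0 0 1;0 0 0 0 0 0 1;0 0 0 0 0 0 1")

```text
time_s: 5.12
tool_pos: [0.4877, -0.0611, 0.0462]
tool_rot: [179.9, -0.0, 47.0]
force: [-0.6, -0.8, -0.8]
grip_width: 0.0197
```

```bash
python3 snap.py g scene 260 220 130 150 4
python3 -c "
from h import *
st([.4866,-.0606,.046],47)"
```

```text
t 5.1667 p [ 0.4877 -0.0611  0.0462] rot [179.934   -0.0137  46.965 ] F [ 0.1815  0.4384 -1.1429] w 0.01972957995685635 q [ 35.6406   9.2978 -33.6679 114.3214   6.1009  58.0067 -43.9494]
turn frac [ 0.0023 -0.0005 -0.0012] deg [ 0.066  -0.0137 -0.035 ]
shift now frame(m) [-0.0004 -0.0011  0.0002] after turn [-0.0004 -0.0011  0.0002]
```

View pics/scene_g.png

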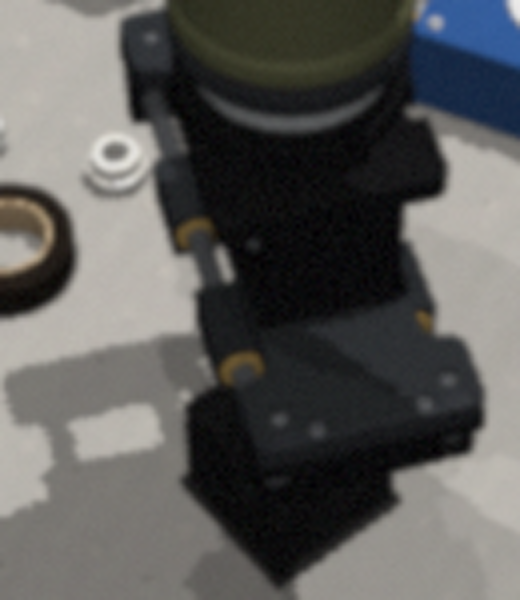

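Emit:
servo_tool(moves="0 0 -0.01 0 0 0 1;0 0 -0.018 0 0 0 1;0 0 -0.018 0 0 0 1;0 0 -0.018 0 0 0 1;0 0 -0.018 0 0 0 1;0 0 -0.018 0 0 0 1;0 0 0 0 0 0 1;0 0 0 0 0 0 1")

```text
time_s: 5.83
tool_pos: [0.4872, -0.0604, 0.1542]
tool_rot: [179.9, -0.0, 47.1]
force: [0.1, 0.2, -1.6]
grip_width: 0.0202
```

```bash
python3 snap.py i scene 240 180 160 160 4
python3 -c "
from h import *
st([.4877,-.0611,.15],47)"
```

```text
t 5.8833 p [ 0.4875 -0.0603  0.1543] rot [179.9082  -0.0679  47.0616] F [ 1.5557 -0.4595 -0.0223] w 0.01952427758900316 q [ 37.3122   2.0782 -33.7791 107.6171   1.2313  70.5454 -39.7957]
turn frac [ 0.0032 -0.0024  0.0021] deg [ 0.0918 -0.068   0.0616]
shift now frame(m) [-0.0005  0.0007  0.0043] after turn [-0.0005  0.0007  0.0043]
```

View pics/scene_i.png

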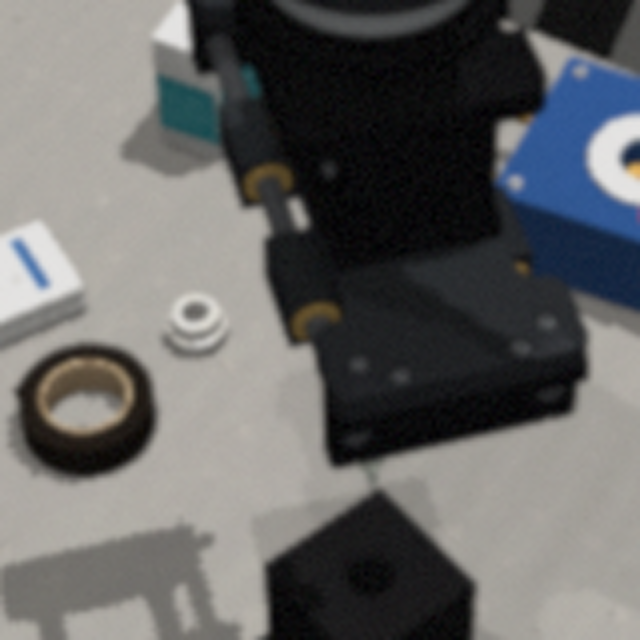

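```bash
python3 -c "
from h import *
for z in(.163,.126,.118): print((proj('scene',[.4875,-.0603,z])-[240,180])*4+1.5,proj('top',[.4875,-.0603,z]))
print(plane('scene',(372/4+240,574/4+180),.055))
c=dict(np.load('pics/scene_i.npz'))
i=c['img'][270:320,305:365,::-1]
cv2.imwrite('pics/i2.png',cv2.resize(i,None,fx=10,fy=10,interpolation=cv2.INTER_CUBIC))
"
```

```text
[367.92203086 393.54359723] [252.77912204 284.62376111]
[368.13126334 458.51394125] [256.31226245 284.58569302]
[368.17443114 472.01291983] [257.0378856  284.57782319]
[ 0.48513825 -0.05996895  0.055     ]
```

View pics/i2.png

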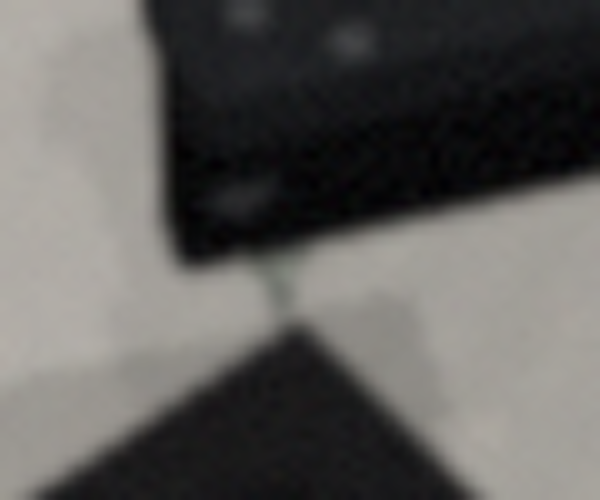

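Emit:
servo_tool(moves="-0.025 0.024 -0.01 0 0 0 1;-0.025 0.024 -0.01 0 0 0 1;-0.025 0.024 -0.01 0 0 0 1;-0.025 0.024 -0.01 0 0 0 1;0 0 0 0 0 -0.24 1;0 0 0 0 0 -0.24 1;0 0 0 0 0 -0.24 1;0 0 0 0 0 -0.24 1;0 0 0 0 0 -0.24 1;0 0 0 0 0 -0.24 1;0 0 0 0 0 -0.24 1;0 0 0 0 0 -0.24 1;0 0 0 0 0 0 1;0 0 0 0 0 0 1")

```text
time_s: 7.05
tool_pos: [0.4809, -0.2024, 0.1789]
tool_rot: [-179.0, -1.0, 104.5]
force: [-0.4, 0.7, -0.8]
grip_width: 0.0198
```

```bash
python3 snap.py j scene 270 130 180 150 4; python3 snap.py j top 220 150 200 150 4
python3 -c "
from h import *
st([.4959,-.3085,.2],142)"
```

```text
t 7.15 p [ 0.481  -0.2025  0.1792] rot [-178.988    -0.9812  104.5578] F [-0.9316 -0.322  -0.4978] w 0.01987358969963864 q [ 47.6583   6.2656 -29.3658 100.659    2.8903  75.2779  32.1996]
turn frac [-0.0229 -0.0446 -1.3066] deg [ -0.6551  -1.2766 -37.4316]
shift now frame(m) [-0.1059 -0.0126 -0.0224] after turn [-0.077  -0.0743 -0.0208]
```

View pics/scene_j.png

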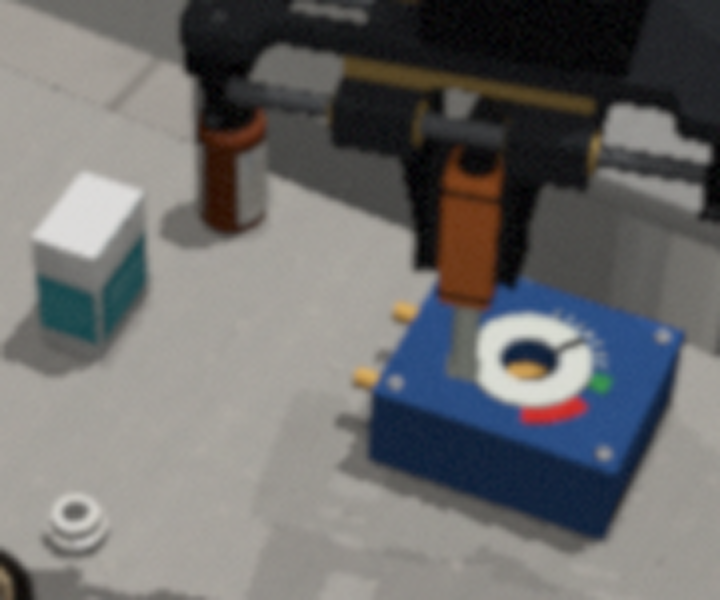

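View pics/top_j.png

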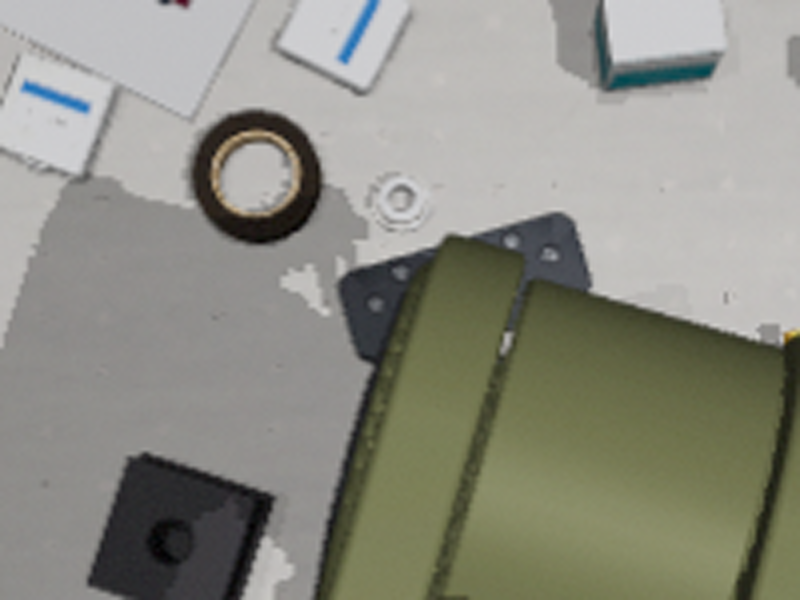

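```bash
python3 -c "
from h import *
c=dict(np.load('pics/scene_j.npz'))
i=c['img'][180:240,360:440,::-1]
cv2.imwrite('pics/j2.png',cv2.resize(i,None,fx=10,fy=10,interpolation=cv2.INTER_CUBIC))
"
```

```text
(no output)
```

View pics/j2.png

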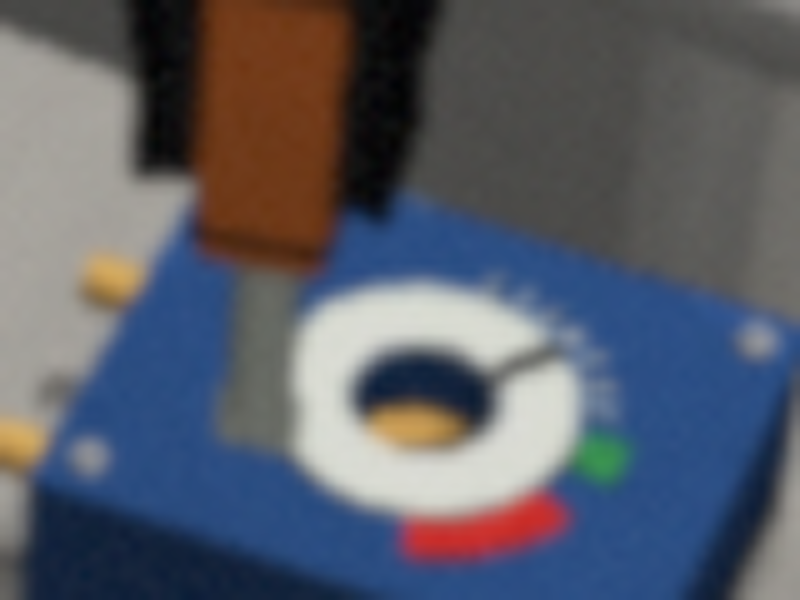

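```bash
python3 -c "
from h import *
R=Ro.from_euler('xyz',[-178.988,-.9812,104.56],degrees=True)
tip=np.array([.481,-.2025,.1792])+R.apply([0,0,.0362]);print(tip,proj('scene',tip),'meas 385.5 224')
sh=np.array([.481,-.2025,.1792])+R.apply([0,0,-.0088]);print(sh,(proj('scene',sh)-[360,180])*10+4.5)
t=cv2.imread('pics/top0.png')[260:292,396:430]
t=cv2.resize(t,None,fx=18,fy=18,interpolation=cv2.INTER_LANCZOS4);cv2.imwrite('pics/slot.png',np.clip(t*1.0,0,255).astype(np.uint8))
"
```

```text
[ 0.48022536 -0.20206083  0.14301095] [384.73208203 223.78642506] meas 385.5 224
[ 0.48118831 -0.20260676  0.18799734] [266.95490037 226.07267207]
```

View pics/slot.png

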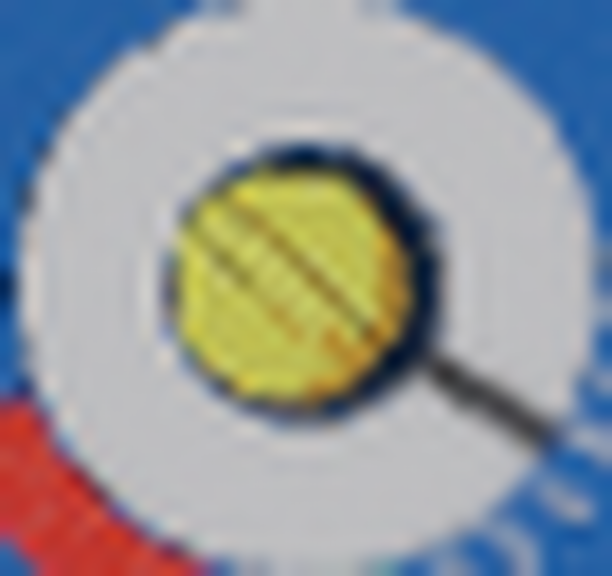

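Emit:
servo_tool(moves="0 0 0 -0.02 -0.04 -0.226 1;0 0 0 0 0 -0.226 1;0 0 0 0 0 -0.226 1;0 0 0 0 0 -0.226 1;0 0 0 0 0 -0.226 1;0 0 0 0 0 0 1")

```text
time_s: 7.65
tool_pos: [0.4807, -0.2019, 0.1781]
tool_rot: [-179.6, -0.1, 137.7]
force: [-0.5, -0.2, -0.8]
grip_width: 0.0198
```

```bash
python3 -c "
from h import *
st([.4963,-.3088,.12],137)"
```

```text
t 7.65 p [ 0.4807 -0.2019  0.1781] rot [-179.6047   -0.1212  137.6986] F [-0.5193 -0.2    -0.8056] w 0.019835470962029374 q [ 49.2057   5.3304 -31.1454 101.7687   3.1894  73.9619  64.9733]
turn frac [-0.0138 -0.0041  0.0244] deg [-0.396  -0.1188  0.699 ]
shift now frame(m) [-0.0836 -0.0682  0.0583] after turn [-0.0843 -0.0676  0.0581]
```

Emit:
servo_tool(moves="-0.021 -0.017 0.005 -0.01 0 0.02 1;-0.021 -0.017 0.005 0 0 0 1;-0.021 -0.017 0.005 0 0 0 1;-0.018 -0.015 0.01 0 0 0 1;0 0 0.01 0 0 0 1;0 0 0 0 0 0 1;0 0 0 0 0 0 1")

```text
time_s: 8.23
tool_pos: [0.4966, -0.3081, 0.1419]
tool_rot: [-179.9, -0.0, 135.5]
force: [0.8, -0.0, -1.1]
grip_width: 0.0199
```

```bash
python3 -c "
from h import *
st([.4963,-.3088,.100],137)"
```

```text
t 8.2333 p [ 0.4966 -0.3081  0.1419] rot [-179.9159   -0.0205  135.4539] F [ 0.7821 -0.0165 -1.1273] w 0.01993471079896604 q [ 52.4234  14.3475 -27.0094  96.2857   6.911   71.0518  69.3365]
turn frac [-0.0029 -0.0008 -0.054 ] deg [-0.0838 -0.0217 -1.5461]
shift now frame(m) [-0.0003 -0.0006  0.0419] after turn [-0.0003 -0.0007  0.0419]
```

Lower to tip ≈ 0.06, then look.

Emit:
servo_tool(moves="0 -0.001 0.012 0 0 -0.04 1;0 0 0.012 0 0 0 1;0 0 0.012 0 0 0 1;0 0 0.004 0 0 0 1;0 0 0 0 0 0 1;0 0 0 0 0 0 1")

```text
time_s: 8.73
tool_pos: [0.4964, -0.3038, 0.0984]
tool_rot: [-180.0, -0.1, 136.8]
force: [0.2, -0.3, -0.2]
grip_width: 0.0199
```

```bash
python3 snap.py k scene 365 180 80 60 10
python3 -c "
from h import *
st([.4963,-.3088,.090],137)"
```

```text
t 8.7833 p [ 0.4965 -0.3038  0.0986] rot [-179.9621   -0.0589  136.8115] F [-0.1467  0.2977 -0.0187] w 0.019565605738399088 q [ 52.0294  16.2436 -27.0418  99.3401   7.9986  66.3867  69.5027]
turn frac [-0.0013 -0.0021 -0.0066] deg [-0.0378 -0.0589 -0.1885]
shift now frame(m) [-0.0033 -0.0038  0.0086] after turn [-0.0033 -0.0038  0.0086]
```

View pics/scene_k.png

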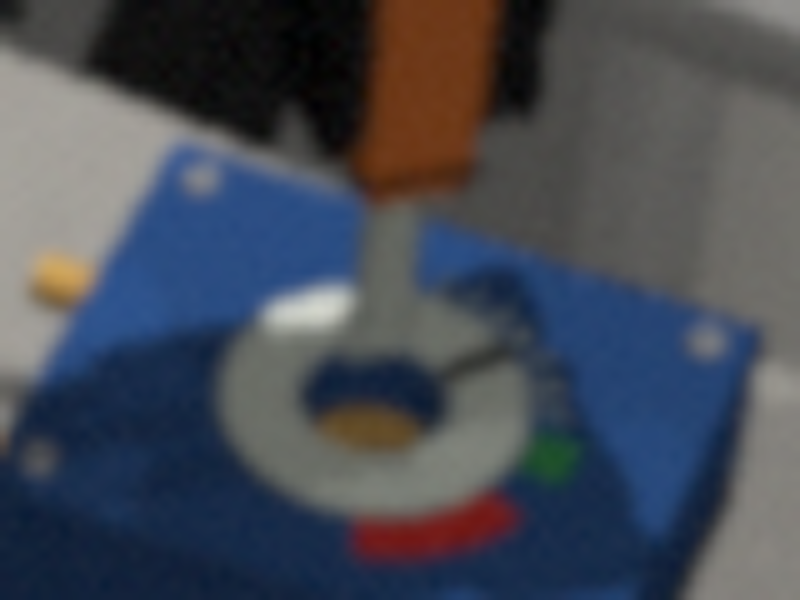

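Emit:
servo_tool(moves="-0.002 -0.0025 0.002 0 0 -0.005 1;-0.0015 -0.0015 0.002 0 0 0 1;0 0 0.002 0 0 0 1;0 0 0 0 0 0 1;0 0 0 0 0 0 1")

```text
time_s: 9.2
tool_pos: [0.4975, -0.3105, 0.0938]
tool_rot: [-180.0, 0.1, 136.9]
force: [0.5, 0.5, -0.7]
grip_width: 0.0197
```

```bash
python3 snap.py l scene 365 180 80 60 10
python3 -c "
from h import *
st([.4963,-.3088,.084],137)
from cell import env
o=env.get_obs();R=Ro.from_euler('xyz',o['tool_rot'],degrees=True);p=o['tool_pos']
for P in(p+R.apply([0,0,.0362]),p+R.apply([0,.006,.0362]),p+R.apply([0,-.006,.0362]),[.4959,-.3085,.045]): print(P,(proj('scene',P)-[365,180])*10+4.5)
"
```

```text
t 9.25 p [ 0.4975 -0.3105  0.0938] rot [-179.9773    0.1395  136.9468] F [-0.3884 -0.6861 -0.1969] w 0.01992063372933192 q [ 52.2343  16.8417 -26.8148  99.1947   8.307   65.7857  69.954 ]
turn frac [-0.0008  0.0049 -0.0019] deg [-0.0228  0.1395 -0.0533]
shift now frame(m) [0.0021 0.0004 0.0098] after turn [0.002  0.0004 0.0098]
[ 0.4975 -0.3106  0.0576] [378.9334 341.7828]
[ 0.5016 -0.3062  0.0576] [345.756  348.8304]
[ 0.4935 -0.315   0.0576] [412.0429 334.7498]
[0.4959, -0.3085, 0.045] [375.9713 403.5467]
```

View pics/scene_l.png

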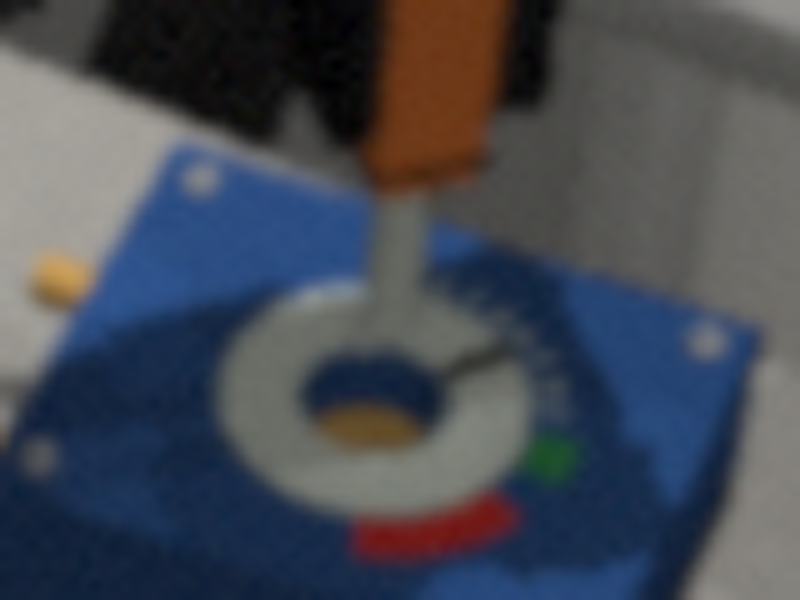

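```bash
python3 -c "
from h import *
R=Ro.from_euler('xyz',[-179.977,.1395,136.95],degrees=True);p=np.array([.4975,-.3105,.0938])
for s in(-.0088,.01,.028,.0362): print(s,(proj('scene',p+R.apply([0,0,s]))-[365,180])*10+4.5)
c=dict(np.load('pics/scene_l.npz'))
i=c['img'][195:230,390:425,::-1].astype(float); i=np.clip((i-60)*2.2,0,255).astype(np.uint8)
cv2.imwrite('pics/l2.png',cv2.resize(i,None,fx=17,fy=17,interpolation=cv2.INTER_CUBIC))
"
```

```text
-0.0088 [401.63377148 154.33718557]
0.01 [391.965273   234.14760774]
0.028 [382.93823492 308.57190363]
0.0362 [378.89838151 341.85049015]
```

View pics/l2.png

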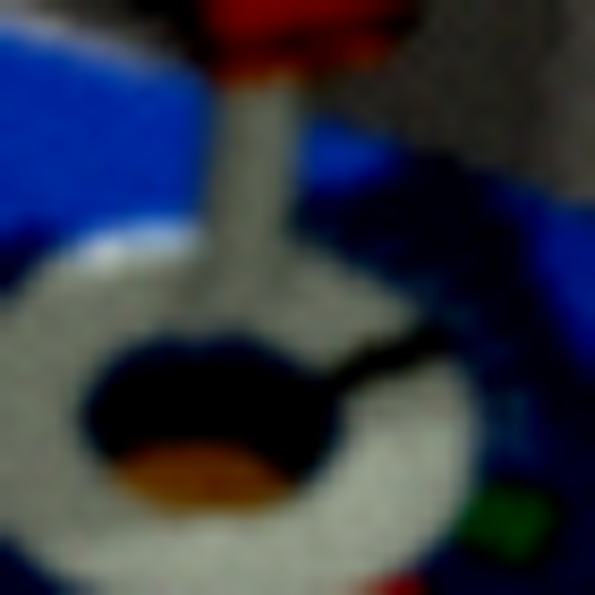

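Emit:
servo_tool(moves="0.0015 0.001 0.003 0 0 0 1;0 0 0.003 0 0 0 1;0 0 0.002 0 0 0 1;0 0 0 0 0 0 1;0 0 0 0 0 0 1")

```text
time_s: 9.67
tool_pos: [0.4971, -0.3084, 0.0851]
tool_rot: [-180.0, 0.2, 137.0]
force: [-0.1, 0.0, -1.1]
grip_width: 0.0201
```

```bash
python3 -c "
from h import *
st([.4970,-.3088,.080],137)
"
```

```text
t 9.6667 p [ 0.4971 -0.3084  0.0851] rot [-179.9827    0.1524  136.951 ] F [-0.0947  0.0114 -1.0911] w 0.020149480430481728 q [ 52.0808  17.1557 -26.806   99.8971   8.5207  64.8019  69.6304]
turn frac [-0.0006  0.0053 -0.0017] deg [-0.0173  0.1524 -0.049 ]
shift now frame(m) [-0.0001 -0.0004  0.0051] after turn [-0.0002 -0.0004  0.0051]
```

Emit:
servo_tool(moves="0 -0.0005 0.002 0 0.005 0 1;0 0 0.002 0 0 0 1;0 0 0 0 0 0 1;0 0 0 0 0 0 1")

```text
time_s: 10.0
tool_pos: [0.4968, -0.3088, 0.0807]
tool_rot: [-180.0, -0.0, 137.0]
force: [0.4, -0.4, -0.5]
grip_width: 0.0199
```

```bash
python3 snap.py m scene 365 180 80 60 10; python3 -c "
from h import *
st([.4970,-.3088,.078],137)
"
```

```text
t 10.05 p [ 0.4967 -0.3088  0.0807] rot [-179.9829   -0.014   136.9558] F [ 0.0326  0.2033 -0.598 ] w 0.019445727718831102 q [ 52.0534  17.5247 -26.7399 100.0061   8.6455  64.5189  69.6029]
turn frac [-0.0006 -0.0005 -0.0015] deg [-0.0171 -0.014  -0.0442]
shift now frame(m) [-0.0002  0.0002  0.0027] after turn [-0.0002  0.0002  0.0027]
```

View pics/scene_m.png

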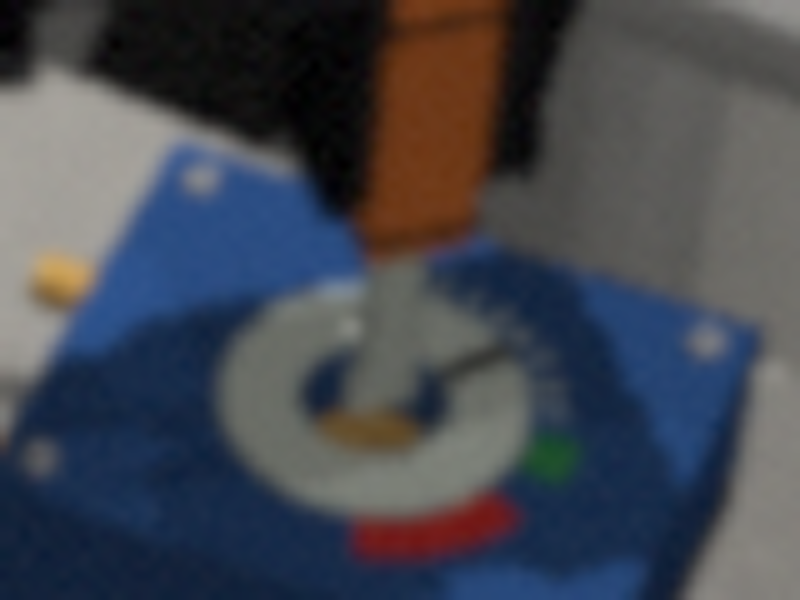

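Emit:
servo_tool(moves="0 0 0.0015 0 0 0 1;0 0 0.001 0 0 0 1;0 0 0.001 0 0 0 1;0 0 0 0 0 0 1;0 0 0 0 0 0 1")

```text
time_s: 10.47
tool_pos: [0.4969, -0.3089, 0.077]
tool_rot: [-180.0, 0.0, 137.0]
force: [0.9, 0.8, -0.1]
grip_width: 0.0203
```

```bash
python3 -c "
from h import *
st([.4967,-.3088,.074],137)
"
```

```text
t 10.4667 p [ 0.4969 -0.3089  0.077 ] rot [-179.9857    0.0066  136.9512] F [ 0.8989  0.7657 -0.1174] w 0.02032806685653109 q [ 52.0086  17.7423 -26.7021 100.2032   8.7726  64.1087  69.5073]
turn frac [-0.0005  0.0002 -0.0017] deg [-0.0143  0.0066 -0.0488]
shift now frame(m) [ 0.0002 -0.      0.003 ] after turn [ 0.0002 -0.0001  0.003 ]
```

Precise at small steps. Continue.

Emit:
servo_tool(moves="0 0 0.001 0 0 0 1;0 0 0.001 0 0 0 1;0 0 0 0 0 0 1;0 0 0 0 0 0 1")

```text
time_s: 10.8
tool_pos: [0.4969, -0.3089, 0.0748]
tool_rot: [-180.0, 0.0, 137.0]
force: [-0.7, 1.0, -0.9]
grip_width: 0.0202
```

Emit:
servo_tool(moves="0 0 0.001 0 0 0 1;0 0 0.001 0 0 0 1;0 0 0 0 0 0 1;0 0 0 0 0 0 1")

```text
time_s: 11.13
tool_pos: [0.4969, -0.3089, 0.0726]
tool_rot: [-180.0, 0.0, 137.0]
force: [0.1, 0.4, -0.7]
grip_width: 0.0199
```

```bash
python3 snap.py n scene 365 180 80 60 10;  python3 -c "
from h import *
st([.4967,-.3088,.074],137)
"
```

```text
t 11.1833 p [ 0.4969 -0.3089  0.0726] rot [-179.9871    0.013   136.958 ] F [ 0.2959  0.1951 -0.5549] w 0.01976975712198953 q [ 51.9508  17.9979 -26.6595 100.4377   8.9187  63.6416  69.4003]
turn frac [-0.0005  0.0005 -0.0015] deg [-0.0129  0.013  -0.042 ]
shift now frame(m) [ 0.0002 -0.0001 -0.0014] after turn [ 0.0002 -0.0001 -0.0014]
```

View pics/scene_n.png

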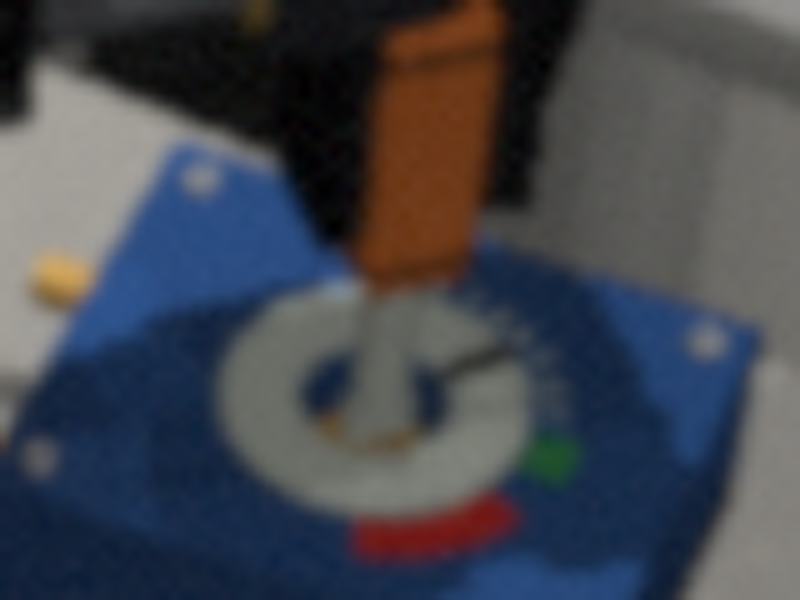

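Emit:
servo_tool(moves="0 0 0.001 0 0 0 1;0 0 0.001 0 0 0 1;0 0 0 0 0 0 1")

```text
time_s: 11.43
tool_pos: [0.497, -0.3089, 0.0705]
tool_rot: [-180.0, 0.0, 137.0]
force: [0.4, 0.5, -0.6]
grip_width: 0.0198
```

Emit:
servo_tool(moves="0 0 0.001 0 0 0 1;0 0 0 0 0 0 1;0 0 0 0 0 0 1")

```text
time_s: 11.68
tool_pos: [0.4969, -0.3089, 0.0693]
tool_rot: [-180.0, 0.0, 137.0]
force: [-0.0, -0.3, 0.4]
grip_width: 0.0196
```

Emit:
servo_tool(moves="0 0 0.001 0 0 0 1;0 0 0 0 0 0 1;0 0 0 0 0 0 1")

```text
time_s: 11.93
tool_pos: [0.4969, -0.3089, 0.0682]
tool_rot: [-180.0, 0.0, 137.0]
force: [0.1, -0.2, -0.9]
grip_width: 0.02
```

Emit:
servo_tool(moves="0 0 0.001 0 0 0 1;0 0 0 0 0 0 1;0 0 0 0 0 0 1")

```text
time_s: 12.18
tool_pos: [0.497, -0.3089, 0.0671]
tool_rot: [-180.0, 0.0, 137.0]
force: [0.0, -0.1, -0.4]
grip_width: 0.0201
```

Emit:
servo_tool(moves="0 0 0.001 0 0 0 1;0 0 0 0 0 0 1;0 0 0 0 0 0 1")

```text
time_s: 12.43
tool_pos: [0.497, -0.3089, 0.066]
tool_rot: [-180.0, 0.0, 137.0]
force: [0.1, -0.4, -0.3]
grip_width: 0.0198
```

Emit:
servo_tool(moves="0 0 0.001 0 0 0 1;0 0 0 0 0 0 1;0 0 0 0 0 0 1")

```text
time_s: 12.68
tool_pos: [0.497, -0.309, 0.065]
tool_rot: [-180.0, 0.0, 137.0]
force: [-0.5, -0.2, -1.5]
grip_width: 0.0195
```

Emit:
servo_tool(moves="0 0 0.001 0 0 0 1;0 0 0 0 0 0 1;0 0 0 0 0 0 1")

```text
time_s: 12.93
tool_pos: [0.4971, -0.309, 0.0645]
tool_rot: [-180.0, 0.0, 137.0]
force: [-1.3, -0.4, 1.6]
grip_width: 0.0202
```

Emit:
servo_tool(moves="0 0 0.001 0 0 0 1;0 0 0 0 0 0 1;0 0 0 0 0 0 1")

```text
time_s: 13.18
tool_pos: [0.4972, -0.309, 0.0642]
tool_rot: [-180.0, 0.1, 137.0]
force: [-0.9, -0.0, 2.1]
grip_width: 0.0199
```

```bash
python3 snap.py o scene 365 180 80 60 10;  python3 -c "
from h import *
st([.4967,-.3088,.074],137)
"
```

```text
t 13.2333 p [ 0.4972 -0.309   0.0641] rot [-179.967     0.0494  136.9554] F [-1.9267 -0.6711  2.1604] w 0.019664325679869466 q [ 51.8179  18.5125 -26.5628 100.8695   9.2437  62.7257  69.1488]
turn frac [-0.0012  0.0017 -0.0016] deg [-0.033   0.0494 -0.0446]
shift now frame(m) [ 0.0005 -0.0002 -0.0099] after turn [ 0.0005 -0.0002 -0.0099]
```

View pics/scene_o.png

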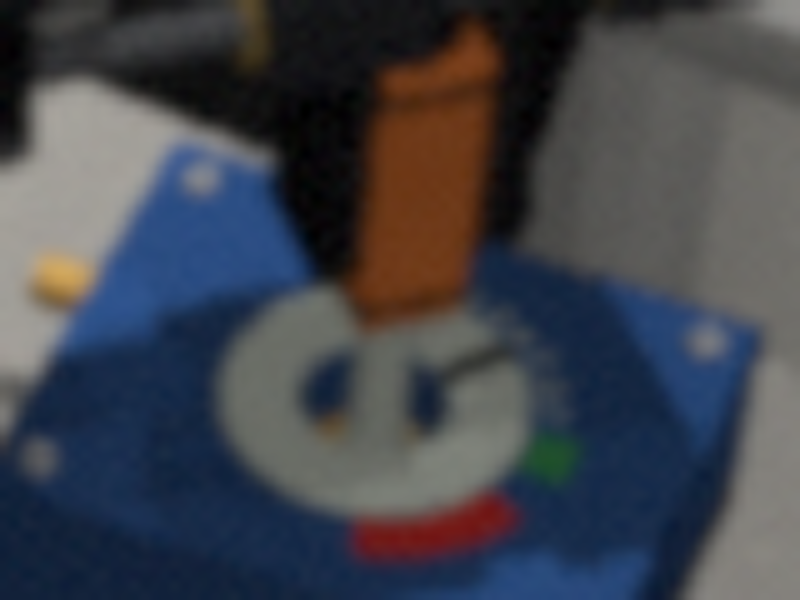

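Emit:
servo_tool(moves="0.001 0 0 0 0 0 1;0 0 0 0 0 0 1;0 0 0 0 0 0 1")

```text
time_s: 13.48
tool_pos: [0.497, -0.3088, 0.0644]
tool_rot: [-180.0, 0.2, 136.9]
force: [-1.0, 0.2, 1.3]
grip_width: 0.0198
```

Emit:
servo_tool(moves="0.001 0 0 0 0 0 1;0 0 0 0 0 0 1;0 0 0 0 0 0 1")

```text
time_s: 13.73
tool_pos: [0.4968, -0.3087, 0.0645]
tool_rot: [-180.0, 0.3, 136.9]
force: [0.2, 0.0, 1.7]
grip_width: 0.0198
```

```bash
python3 -c "
from h import *
st([.4967,-.3088,.064],137)
"
```

```text
t 13.7333 p [ 0.4968 -0.3087  0.0645] rot [-179.9987    0.2646  136.9381] F [0.2329 0.0113 1.6983] w 0.019813738144184263 q [ 51.8756  18.2723 -26.5895 101.1247   9.1922  62.4744  69.1512]
turn frac [-0.0001  0.0092 -0.0022] deg [-0.0015  0.2646 -0.0619]
shift now frame(m) [ 0.     -0.0001  0.0005] after turn [ 0.     -0.0001  0.0005]
```

Emit:
servo_tool(moves="0.002 0 0 0 0.009 0 1;0 0 0 0 0 0 1;0 0 0 0 0 0 1")

```text
time_s: 13.98
tool_pos: [0.4967, -0.3087, 0.0648]
tool_rot: [180.0, 0.2, 136.9]
force: [2.1, -0.4, 0.3]
grip_width: 0.0198
```

```bash
python3 -c "
from h import *
st([.4967,-.3088,.064],137)
"
```

```text
t 13.9833 p [ 0.4967 -0.3087  0.0648] rot [179.9644   0.2251 136.9235] F [ 2.108  -0.4381  0.3249] w 0.019799748010785018 q [ 51.9103  18.2611 -26.595  101.0962   9.1304  62.5369  69.1987]
turn frac [ 0.0012  0.0079 -0.0027] deg [ 0.0354  0.2251 -0.0764]
shift now frame(m) [-0.0001 -0.0001  0.0008] after turn [-0.0001 -0.0001  0.0008]
```

Emit:
servo_tool(moves="-0.002 0 0 0 0 0 1;0 0 0 0 0 0 1;0 0 0 0 0 0 1")

```text
time_s: 14.23
tool_pos: [0.4974, -0.3093, 0.0644]
tool_rot: [180.0, 0.1, 136.9]
force: [0.7, -0.7, 1.1]
grip_width: 0.0202
```

```bash
python3 -c "
from h import *
st([.4967,-.3088,.064],137)
"
```

```text
t 14.2333 p [ 0.4974 -0.3093  0.0644] rot [179.9751   0.0698 136.932 ] F [ 0.6676 -0.7422  1.0566] w 0.020165663020490505 q [ 51.8557  18.5146 -26.5624 100.8334   9.189   62.7199  69.1938]
turn frac [ 0.0009  0.0024 -0.0024] deg [ 0.0248  0.0698 -0.068 ]
shift now frame(m) [ 0.0009 -0.0002  0.0004] after turn [ 0.0009 -0.0002  0.0004]
```

Emit:
servo_tool(moves="0 0 0.0015 0 0 0 1;0 0 0.001 0 0 0 1;0 0 0.001 0 0 0 1")

```text
time_s: 14.48
tool_pos: [0.4977, -0.3094, 0.0625]
tool_rot: [-180.0, 0.1, 136.9]
force: [-1.0, 0.1, 7.9]
grip_width: 0.0199
```

```bash
python3 -c "
from h import *
st([.4971,-.3090,.064],137)
"
```

```text
t 14.4833 p [ 0.4977 -0.3094  0.0625] rot [-179.9951    0.0902  136.9286] F [-1.0089  0.1159  7.9463] w 0.019869432148259245 q [ 51.803   18.6502 -26.5391 100.9054   9.3027  62.5187  69.0973]
turn frac [-0.0002  0.0031 -0.0025] deg [-0.0049  0.0902 -0.0714]
shift now frame(m) [ 0.0007 -0.0001 -0.0015] after turn [ 0.0007 -0.0001 -0.0015]
```

Emit:
servo_tool(moves="0.0004 0 -0.0008 0 0 0.06 1;0 0 0 0 0 0.06 1;0 0 0 0 0 0 1")

```text
time_s: 14.73
tool_pos: [0.4976, -0.3092, 0.0643]
tool_rot: [-180.0, 0.1, 133.4]
force: [0.2, 0.4, 1.4]
grip_width: 0.0198
```

```bash
python3 snap.py p scene 365 180 80 60 10;  python3 -c "
from h import *
st([.4971,-.3090,.0633])
"
```

```text
t 14.7833 p [ 0.4976 -0.3092  0.0643] rot [-179.9846    0.1269  133.4292] F [-0.4909 -0.7515  1.2181] w 0.019875330314947648 q [ 51.3667  18.4139 -26.026  100.8899   9.0442  62.6333  65.769 ]
turn frac [-0.0005  0.0044 -0.    ] deg [-0.0154  0.1269 -0.    ]
shift now frame(m) [ 0.0005 -0.0002  0.001 ] after turn [ 0.0005 -0.0002  0.001 ]
```

View pics/scene_p.png

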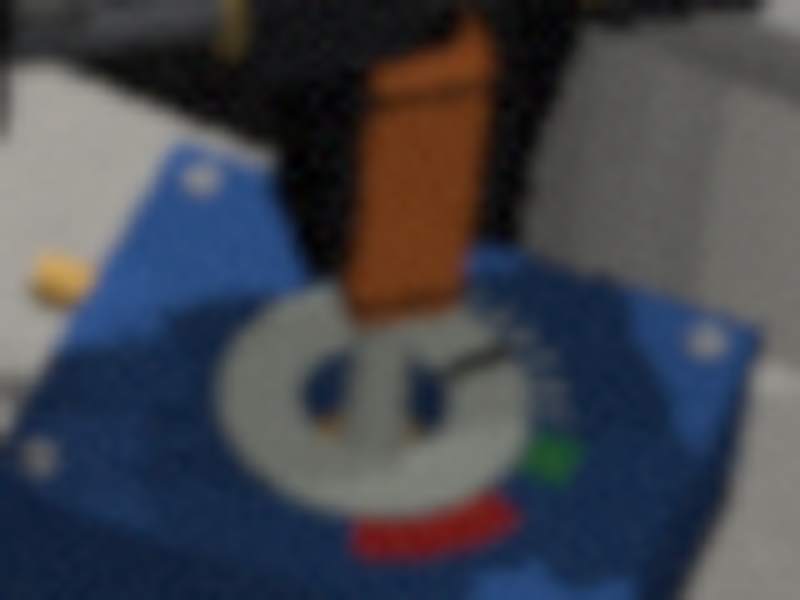

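Emit:
servo_tool(moves="0.0003 0 0.001 0 0 0.1 1;0 0 0.0007 0 0 0.1 1;0 0 0.0006 0 0 0.1 1;0 0 0.0006 0 0 0.1 1")

```text
time_s: 15.12
tool_pos: [0.4978, -0.3092, 0.063]
tool_rot: [180.0, 0.2, 121.8]
force: [-2.0, 0.2, 6.1]
grip_width: 0.0199
```

```bash
python3 snap.py q scene 365 180 80 60 10;  python3 -c "
from h import *
st([.4971,-.3090,.0633])
"
```

```text
t 15.1667 p [ 0.4978 -0.3092  0.063 ] rot [179.9835   0.1893 121.6074] F [-1.0976  1.0156  5.5498] w 0.0196695609121655 q [ 49.8746  18.2283 -24.2784 101.0322   8.4458  62.3443  54.3699]
turn frac [0.0006 0.0066 0.    ] deg [0.0165 0.1893 0.    ]
shift now frame(m) [ 0.0005 -0.0005 -0.0003] after turn [ 0.0005 -0.0005 -0.0003]
```

View pics/scene_q.png

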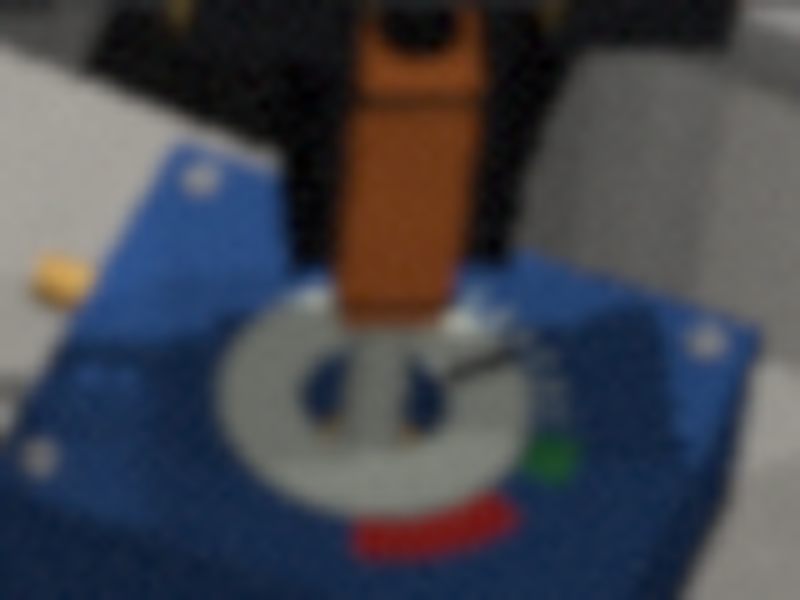

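```bash
cat > dial.py <<'E'
import sys
from h import *
def dial(f,n='scene',ctr=None):
    c=dict(np.load(f)); g=cv2.cvtColor(c["img"],cv2.COLOR_RGB2GRAY).astype(np.float32)
    if ctr is None: ctr=[.4961,-.3088,.045] if n=='scene' else [.4958,-.3087,.045]
    th=np.radians(np.arange(-200,20,1.0)); rr=np.arange(.0165,.0245,.001)
    uv=np.array([[proj(n,np.array(ctr)+[r*np.cos(t),r*np.sin(t),0]) for r in rr] for t in th],np.float32)
    v=cv2.remap(g,uv[...,0].copy(),uv[...,1].copy(),cv2.INTER_LINEAR).mean(1)
    bg=cv2.GaussianBlur(v.reshape(-1,1),(1,61),0,sigmaY=15)[:,0]; d=v-bg
    k=np.argmin(d); w=np.clip(-d[max(0,k-7):k+8],0,None); a=np.degrees((th[max(0,k-7):k+8]*w).sum()/w.sum())
    return a,d[k],np.radians(-174.5-a)
if __name__=='__main__':
    for f in sys.argv[1:]: print(f,dial(f,'top' if 'top' in f else 'scene'))
E
python3 dial.py pics/top0.npz pics/scene0.npz pics/scene_j.npz pics/scene_k.npz pics/scene_n.npz pics/scene_o.npz pics/scene_p.npz pics/scene_q.npz
```

```text
pics/top0.npz (np.float64(-124.13732830066937), np.float32(-79.92386), np.float64(-0.8789944412542873))
pics/scene0.npz (np.float64(-121.019130764135), np.float32(-48.4225), np.float64(-0.9334172549943881))
pics/scene_j.npz (np.float64(-121.01167505525738), np.float32(-53.089813), np.float64(-0.9335473816623727))
pics/scene_k.npz (np.float64(-121.0702285417039), np.float32(-26.39421), np.float64(-0.9325254305353592))
pics/scene_n.npz (np.float64(-120.97103406878367), np.float32(-28.106201), np.float64(-0.9342567006875976))
pics/scene_o.npz (np.float64(-121.14157323331395), np.float32(-26.770782), np.float64(-0.9312802307629438))
pics/scene_p.npz (np.float64(-121.02772539835658), np.float32(-25.880638), np.float64(-0.933267250329217))
pics/scene_q.npz (np.float64(-124.00344658359157), np.float32(-26.794952), np.float64(-0.8813311180255183))
```

Emit:
servo_tool(moves="0.0003 -0.0003 0.0004 0 0.003 0.1 1;0.0003 -0.0003 0.0005 0 0 0.1 1;0 0 0.0005 0 0 0.1 1;0 0 0.0005 0 0 0.1 1")

```text
time_s: 15.5
tool_pos: [0.4976, -0.3092, 0.0633]
tool_rot: [179.9, 0.2, 109.9]
force: [-1.7, 0.2, 5.7]
grip_width: 0.0199
```

```bash
python3 snap.py r scene 365 180 80 60 10;  python3 -c "
from h import *
st([.4971,-.3090,.0633])
"; python3 dial.py pics/scene_r.npz
```

```text
t 15.55 p [ 0.4976 -0.3092  0.0633] rot [179.9376   0.1788 109.7667] F [-0.9251  0.4624  4.591 ] w 0.019602256709734596 q [ 48.4485  17.9631 -22.5481 101.0974   7.7649  62.2774  43.0545]
turn frac [0.0022 0.0062 0.    ] deg [0.0624 0.1788 0.0001]
shift now frame(m) [ 0.0004 -0.0004 -0.    ] after turn [ 0.0004 -0.0004 -0.    ]
pics/scene_r.npz (np.float64(-138.01874093062546), np.float32(-44.835045), np.float64(-0.6367180860336282))
```

Emit:
servo_tool(moves="0.0003 -0.0003 0.0005 0 0.003 0.1 1;0 0 0.0005 0 0 0.1 1;0 0 0.0005 0 0 0.1 1;0 0 0.0005 0 0 0.1 1;0 0 0.0005 0 0 0.1 1;0 0 0.0005 0 0 0.1 1")

```text
time_s: 16.05
tool_pos: [0.4974, -0.3093, 0.0631]
tool_rot: [179.9, 0.1, 92.5]
force: [-0.9, 0.5, 5.0]
grip_width: 0.0198
```

```bash
python3 snap.py s scene 365 180 80 60 10;  python3 -c "
from h import *
st([.4971,-.3090,.0633])
"; python3 dial.py pics/scene_s.npz
```

```text
t 16.1 p [ 0.4974 -0.3093  0.063 ] rot [179.9222   0.144   92.3577] F [-0.9257 -0.2046  6.4588] w 0.019730183322590984 q [ 46.3419  17.6939 -20.0345 101.1705   6.8598  62.1759  26.3431]
turn frac [0.0027 0.005  0.    ] deg [0.0778 0.144  0.0001]
shift now frame(m) [ 0.0003 -0.0003 -0.0003] after turn [ 0.0003 -0.0003 -0.0003]
pics/scene_s.npz (np.float64(-151.76594564716075), np.float32(-40.297394), np.float64(-0.39678410078439363))
```

View pics/scene_s.png

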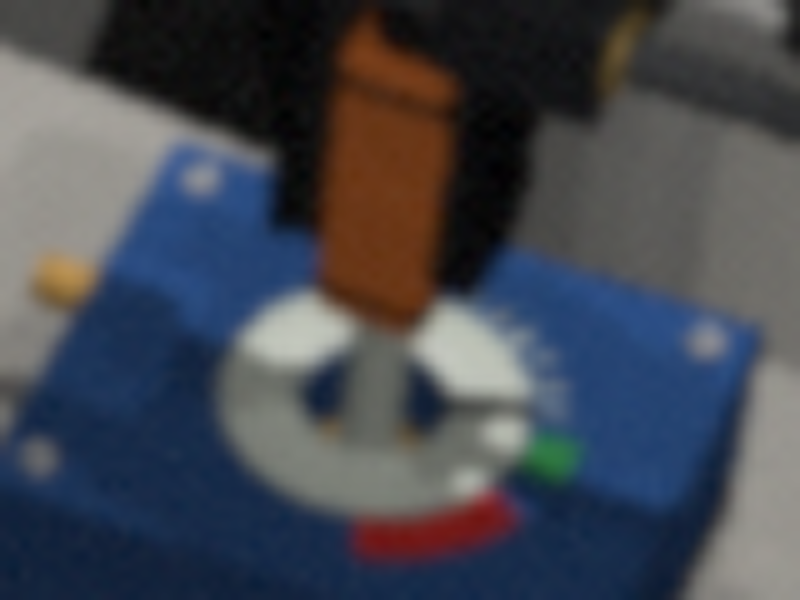

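```bash
python3 -c "
from h import *
w=plane('scene',(365+374.5/10-.05,180+402/10-.05),.045)
for q in[(440,402),(530,407),(552,458)]:
    g=plane('scene',(365+q[0]/10-.05,180+q[1]/10-.05),.045); print(np.degrees(np.arctan2(*(g-w)[1::-1])),np.linalg.norm(g-w))
"
```

```text
-149.04090877464944 0.011239373194072661
-151.56350830261997 0.026605343444791138
-173.03346713656384 0.03203990211749048
```

Emit:
servo_tool(moves="0.0003 -0.0003 0.0003 0 0.003 0.1 1;0 0 0.0005 0 0 0.1 1;0 0 0.0005 0 0 0.1 1;0 0 0.0005 0 0 0.1 1;0 0 0.0005 0 0 0.1 1")

```text
time_s: 16.52
tool_pos: [0.4972, -0.3093, 0.0631]
tool_rot: [179.9, 0.1, 78.0]
force: [-1.2, -0.4, 5.5]
grip_width: 0.02
```

```bash
python3 snap.py t scene 365 180 80 60 10;  python3 -c "
from h import *
st([.4971,-.3090,.0633])
"; python3 dial.py pics/scene_t.npz
```

```text
t 16.5667 p [ 0.4972 -0.3093  0.0631] rot [179.8997   0.0993  77.8476] F [-0.9394 -0.1238  5.1498] w 0.0199821868714036 q [ 44.6315  17.466  -17.986  101.2411   6.0976  62.1092  12.4232]
turn frac [0.0035 0.0035 0.    ] deg [0.1003 0.0993 0.0001]
shift now frame(m) [ 0.0003 -0.0002 -0.0002] after turn [ 0.0003 -0.0002 -0.0002]
pics/scene_t.npz (np.float64(-72.65239009048697), np.float32(-36.65918), np.float64(-1.7775761282078064))
```

View pics/scene_t.png

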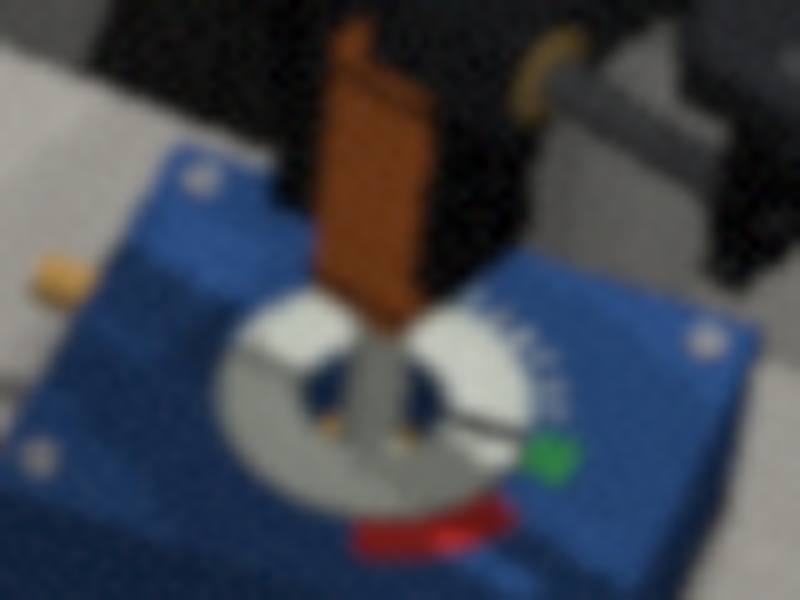

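```bash
python3 -c "
from h import *
w=plane('scene',(365+374.5/10-.05,180+402/10-.05),.045)
for q in[(445,414),(485,423),(527,434),(552,458)]:
    g=plane('scene',(365+q[0]/10-.05,180+q[1]/10-.05),.045); print(np.degrees(np.arctan2(*(g-w)[1::-1])),np.linalg.norm(g-w))
"
```

```text
-162.3554959177678 0.012200696287299789
-163.86900069515818 0.019187156484466165
-165.36422010400673 0.026578720147592223
-173.03346713656384 0.03203990211749048
```

Emit:
servo_tool(moves="0.0002 -0.0002 0.0004 0 0.002 0.1 1;0 0 0.0005 0 0 0.07 1;0 0 0.0003 0 0 0 1")

```text
time_s: 16.82
tool_pos: [0.4971, -0.3093, 0.0633]
tool_rot: [179.9, 0.1, 73.1]
force: [-1.5, -0.2, 4.0]
grip_width: 0.0197
```

```bash
python3 snap.py u scene 365 180 80 60 10;  python3 -c "
from h import *
st([.4971,-.3090,.0633])
"
```

```text
t 16.8667 p [ 0.4971 -0.3093  0.0632] rot [179.8817   0.077   73.1457] F [-1.0361  0.9014  4.9695] w 0.01944172814220708 q [ 44.0782  17.3767 -17.3176 101.2717   5.8349  62.0871   7.9253]
turn frac [0.0041 0.0027 0.    ] deg [0.1183 0.077  0.0001]
shift now frame(m) [ 0.0003 -0.0001 -0.0001] after turn [ 0.0003 -0.0001 -0.0001]
```

View pics/scene_u.png

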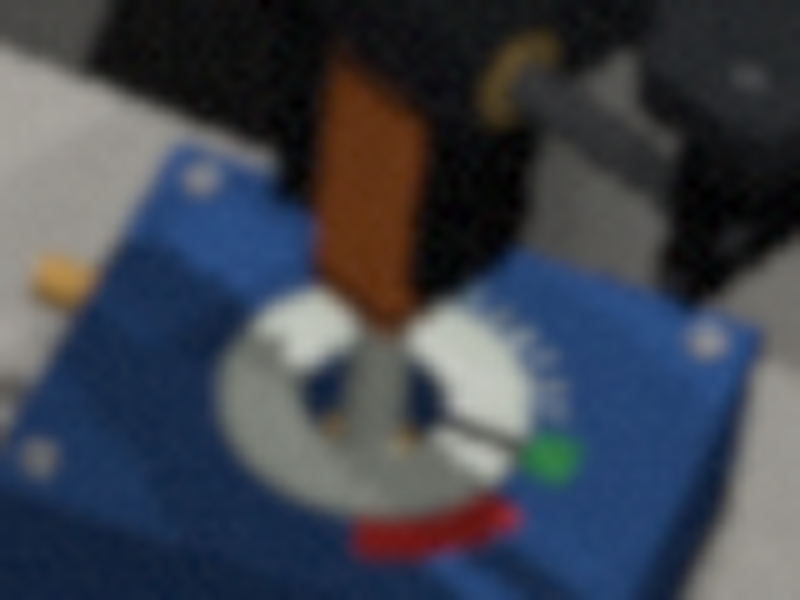

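Emit:
servo_tool(moves="0.0002 0 0.0004 0 0 0.1 1;0 0 0.0004 0 0 0.02 1;0 0 0 0 0 0 1")

```text
time_s: 17.12
tool_pos: [0.4971, -0.3093, 0.0632]
tool_rot: [179.9, 0.1, 69.9]
force: [-0.7, 0.9, 4.9]
grip_width: 0.0202
```

```bash
python3 snap.py v scene 365 180 80 60 10;  python3 -c "
from h import *
st([.4971,-.3090,.0633])
"
```

```text
t 17.1667 p [ 0.4971 -0.3093  0.0632] rot [179.8871   0.0991  69.9477] F [-1.3981  0.1684  5.6083] w 0.019795876975110604 q [ 43.6896  17.3272 -16.8797 101.2931   5.7114  62.077    4.8123]
turn frac [0.0039 0.0035 0.    ] deg [0.1129 0.0991 0.0001]
shift now frame(m) [ 0.0003 -0.0001 -0.0001] after turn [ 0.0003 -0.0001 -0.0001]
```

View pics/scene_v.png

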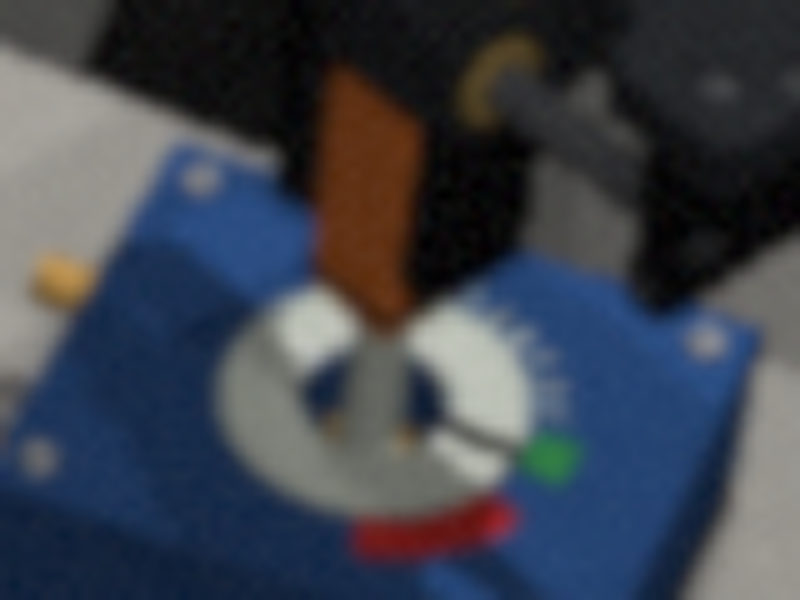

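Emit:
servo_tool(moves="0 0 -0.001 0 0 -0.04 1;0 0 -0.002 0 0 0 1;0 0 -0.004 0 0 0 1;0 0 -0.01 0 0 0 1;0 0 -0.015 0 0 0 1;0 0 -0.015 0 0 0 1;0 0 -0.015 0 0 0 1;0 0 -0.015 0 0 0 1;0 0 0 0 0 0 1;0 0 0 0 0 0 1")

```text
time_s: 18.0
tool_pos: [0.4943, -0.3066, 0.1414]
tool_rot: [-179.6, -0.1, 71.6]
force: [1.0, 0.8, -0.7]
grip_width: 0.0197
```

```bash
python3 snap.py w scene 365 180 80 60 10;  python3 -c "
from h import *
st([.4876,-.0611,.18],47)
"; python3 dial.py pics/scene_w.npz
```

```text
t 18.05 p [ 0.4945 -0.3066  0.1415] rot [-179.6727   -0.1106   71.63  ] F [-0.2015  0.288  -0.8374] w 0.019868495079685005 q [ 44.3597  13.312  -17.4559  96.6658   4.1275  71.0021   7.6066]
turn frac [-0.0121 -0.0013  0.8598] deg [-0.346  -0.0385 24.6302]
shift now frame(m) [ 0.2309 -0.0842 -0.0376] after turn [ 0.1748 -0.1725 -0.0385]
pics/scene_w.npz (np.float64(-175.8387706436779), np.float32(-45.09955), np.float64(0.023365955661222987))
```

View pics/scene_w.png

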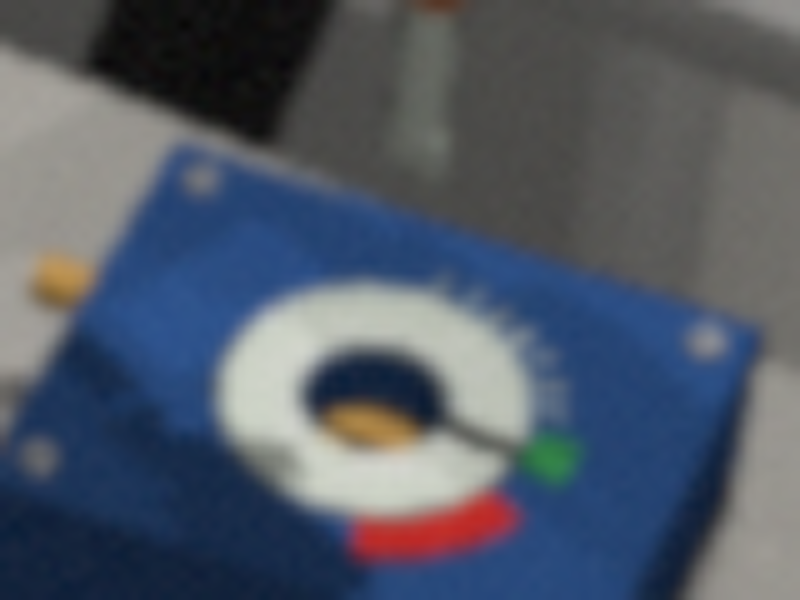

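Emit:
servo_tool(moves="0 0 -0.01 -0.012 0 0.215 1;0 0 -0.01 0 0 0.215 1;0 0 -0.01 0 0 0.215 1;0 0 -0.005 0 0 0.2 1;0.021 -0.021 0 0 0 0 1;0.021 -0.021 0 0 0 0 1;0.021 -0.021 0 0 0 0 1;0.021 -0.021 0 0 0 0 1;0.021 -0.021 0 0 0 0 1;0.021 -0.021 0 0 0 0 1;0 0 0 0 0 0 1;0 0 0 0 0 0 1")

```text
time_s: 19.05
tool_pos: [0.4823, -0.12, 0.1643]
tool_rot: [-178.8, 0.3, 46.0]
force: [0.2, -1.0, -0.8]
grip_width: 0.02
```

```bash
python3 snap.py x top 372 225 80 90 6;  python3 -c "
from h import *
st([.4877,-.0611,.15],47)
"; python3 dial.py pics/top_x.npz
```

```text
t 19.1 p [ 0.4824 -0.119   0.1642] rot [-178.7343    0.2602   46.0158] F [-0.6975  0.7726 -1.2427] w 0.020108310460018004 q [ 33.2377   3.0069 -22.6646 105.3645   0.7096  73.0618 -33.612 ]
turn frac [-0.0443  0.0087 -0.0345] deg [-1.2679  0.2493 -0.987 ]
shift now frame(m) [ 0.0455 -0.0361  0.0148] after turn [ 0.046  -0.0356  0.0142]
pics/top_x.npz (np.float64(-178.73148569417114), np.float32(-94.751755), np.float64(0.07385335761432424))
```

View pics/top_x.png

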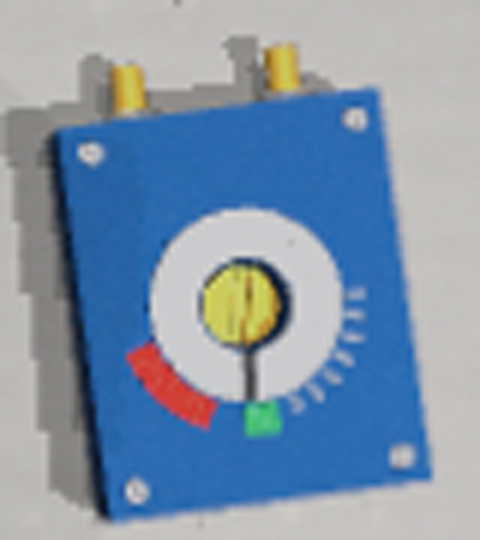

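```bash
python3 -c "
from h import *
from dial import dial
for f,n in(('pics/top_x.npz','top'),('pics/scene_w.npz','scene')):
    c=dict(np.load(f));im=c['img'].astype(int);h=cv2.cvtColor(c['img'],cv2.COLOR_RGB2HSV)
    x0,y0,x1,y1=(372,225,452,315) if n=='top' else (365,180,445,240)
    sub=h[y0:y1,x0:x1]
    def W(m):
        ys,xs=np.nonzero(m);return np.array([plane(n,(x+x0,y+y0),.045) for x,y in zip(xs,ys)])
    gr=W((sub[...,0]>50)&(sub[...,0]<85)&(sub[...,1]>90))
    rd=W(((sub[...,0]<8)|(sub[...,0]>172))&(sub[...,1]>130)&(sub[...,2]>100))
    wh=(sub[...,1]<60)&(sub[...,2]>150); wh=wh.astype(np.uint8)
    k,l,s,ce=cv2.connectedComponentsWithStats(wh); i=1+np.argmax(s[1:,4])
    m=(l==i).astype(np.uint8); cs,_=cv2.findContours(m,cv2.RETR_EXTERNAL,cv2.CHAIN_APPROX_NONE)
    cc=max(cs,key=len)[:,0]; P=np.array([plane(n,(x+x0,y+y0),.045) for x,y in cc])
    # circle fit robust
    ctr=P[:,:2].mean(0)
    for _ in range(10):
        A=np.c_[2*P[:,:2],np.ones(len(P))];b=(P[:,:2]**2).sum(1);w=np.abs(np.linalg.norm(P[:,:2]-ctr,axis=1)-.0255)<.0025
        s_=np.linalg.lstsq(A[w],b[w],rcond=None)[0];ctr=s_[:2]
    r=np.sqrt(s_[2]+ctr@ctr)
    ang=lambda Q:np.degrees(np.unwrap(np.arctan2(*(Q[:,:2]-ctr).T[::-1])%(2*np.pi)))
    ga=ang(gr);ra=ang(rd);a,_,_=dial(f,n,[*ctr,.045]);a%=360
    print(n,'ctr',ctr,r,'green',ga.mean(),ga.min(),ga.max(),len(ga),'red',ra.min(),ra.max(),'ptr',a,'dial',np.radians(ga.mean()-a))
"
```

```text
top ctr [0. 0.] 0.0 green 326.08745762009033 325.55414094320537 326.54103992999603 25 red 327.3873335704581 330.24827396406283 ptr nan dial nan
scene ctr [ 0.49674423 -0.30957881] 0.02582125283682411 green 184.7348088551317 178.0918783238114 191.93510788939085 18 red 113.5978860087867 157.8319016751733 ptr 182.00499191892996 dial 0.04764429351342416dial.py:10: RuntimeWarning: invalid value encountered in scalar divide
  k=np.argmin(d); w=np.clip(-d[max(0,k-7):k+8],0,None); a=np.degrees((th[max(0,k-7):k+8]*w).sum()/w.sum())
```

```bash
python3 -c "
from h import *
from dial import dial
c=dict(np.load('pics/top_x.npz'));h=cv2.cvtColor(c['img'],cv2.COLOR_RGB2HSV)
x0,y0,x1,y1=388,255,436,300
sub=h[y0:y1,x0:x1];wh=((sub[...,1]<60)&(sub[...,2]>140)).astype(np.uint8)
k,l,s,ce=cv2.connectedComponentsWithStats(wh);i=1+np.argmax(s[1:,4]);cs,_=cv2.findContours((l==i).astype(np.uint8),cv2.RETR_EXTERNAL,cv2.CHAIN_APPROX_NONE)
P=np.array([plane('top',(x+x0,y+y0),.045) for x,y in max(cs,key=len)[:,0]])[:,:2]
ctr=np.array([.4959,-.3087])
for _ in range(10):
    w=np.abs(np.linalg.norm(P-ctr,axis=1)-.0255)<.0025
    s_=np.linalg.lstsq(np.c_[2*P,np.ones(len(P))][w],(P**2).sum(1)[w],rcond=None)[0];ctr=s_[:2]
ys,xs=np.nonzero((h[...,0]>50)&(h[...,0]<85)&(h[...,1]>90)); k=(abs(xs-416)<8)&(abs(ys-295)<8)
G=np.array([plane('top',(x,y),.045) for x,y in zip(xs[k],ys[k])]);g=np.degrees(np.arctan2(*(G.mean(0)[:2]-ctr)[::-1]))
a=dial('pics/top_x.npz','top',[*ctr,.045])[0]
print(ctr,np.sqrt(s_[2]+ctr@ctr),w.sum(),'green',g,len(G),'ptr',a,np.radians(g-a))
"
```

```text
[ 0.49585974 -0.30862314] 0.025947530023766853 89 green -173.34356280839017 25 ptr -178.50256185559363 0.09004151948095059
```

Emit:
servo_tool(moves="0.015 -0.012 0 -0.04 0.008 -0.03 1;0.015 -0.012 0 0 0 0 1;0.011 -0.009 0 0 0 0 1;0 0 0 0 0 0 1;0 0 0 0 0 0 1")

```text
time_s: 19.52
tool_pos: [0.4857, -0.0686, 0.1618]
tool_rot: [-179.8, 0.1, 46.5]
force: [0.4, -0.6, -0.9]
grip_width: 0.0199
```

```bash
python3 -c "
from h import *
st([.4877,-.0611,.13],47)
"
```

```text
t 19.5167 p [ 0.4857 -0.0686  0.1618] rot [-179.8384    0.1057   46.5185] F [ 0.4332 -0.5594 -0.9439] w 0.019906421241262774 q [ 30.2297   1.5011 -25.5102 107.121    0.661   71.7176 -38.964 ]
turn frac [-0.0057  0.0037 -0.0168] deg [-0.1621  0.105  -0.4816]
shift now frame(m) [ 0.0069 -0.0036  0.0318] after turn [ 0.0069 -0.0036  0.0318]
```

Emit:
servo_tool(moves="0.004 -0.002 0.005 -0.005 0.003 -0.016 1;0.002 -0.001 0.005 0 0 0 1;0 0 0.005 0 0 0 1;0 0 0 0 0 0 1;0 0 0 0 0 0 1")

```text
time_s: 19.93
tool_pos: [0.4871, -0.0662, 0.144]
tool_rot: [-180.0, 0.1, 46.7]
force: [-0.3, -0.1, -0.3]
grip_width: 0.0199
```

```bash
python3 -c "
from h import *
st([.4877,-.0611,.105],47)
"
```

```text
t 19.9333 p [ 0.4871 -0.0662  0.144 ] rot [-179.9577    0.0962   46.6702] F [-0.3178 -0.0586 -0.2722] w 0.01987774512489184 q [ 29.9387   2.3937 -25.7775 108.392    1.1618  69.5496 -39.5569]
turn frac [-0.0015  0.0034 -0.0115] deg [-0.0425  0.096  -0.3299]
shift now frame(m) [ 0.0042 -0.0031  0.039 ] after turn [ 0.0042 -0.0031  0.039 ]
```

Emit:
servo_tool(moves="0.004 -0.003 0.004 0 0.003 -0.01 1;0.002 -0.0015 0.004 0 0 0 1;0 0 0.004 0 0 0 1;0 0 0.004 0 0 0 1;0 0 0 0 0 0 1;0 0 0 0 0 0 1")

```text
time_s: 20.43
tool_pos: [0.4877, -0.0589, 0.1259]
tool_rot: [-179.9, 0.0, 46.9]
force: [-0.2, 0.2, 0.2]
grip_width: 0.02
```

```bash
python3 -c "
from h import *
st([.4877,-.0611,.105],47)
"
```

```text
t 20.4333 p [ 0.4877 -0.0589  0.1259] rot [-179.9201    0.023    46.9007] F [-0.2098  0.2407  0.1521] w 0.019973431387571804 q [ 29.3974   3.3112 -26.2415 109.7104   1.5487  67.4025 -40.5027]
turn frac [-0.0028  0.0008 -0.0035] deg [-0.0799  0.0229 -0.0993]
shift now frame(m) [-0.0017  0.0015  0.0209] after turn [-0.0017  0.0015  0.0209]
```

Emit:
servo_tool(moves="-0.0015 0.0015 0.003 0 0 0 1;0 0 0.004 0 0 0 1;0 0 0.004 0 0 0 1;0 0 0.004 0 0 0 1;0 0 0.003 0 0 0 1;0 0 0 0 0 0 1;0 0 0 0 0 0 1")

```text
time_s: 21.02
tool_pos: [0.4878, -0.0616, 0.1059]
tool_rot: [-179.9, 0.0, 46.9]
force: [-0.1, -0.2, -0.8]
grip_width: 0.0198
```

```bash
python3 snap.py y scene 260 220 130 150 4; python3 -c "
from h import *
st([.4877,-.0611,.06],47)
"
```

```text
t 21.0667 p [ 0.4878 -0.0616  0.106 ] rot [-179.9314    0.0294   46.8763] F [-0.4179 -0.1667 -0.5329] w 0.02015670890495514 q [ 29.385    4.4987 -26.1616 110.9875   2.1622  65.0602 -40.745 ]
turn frac [-0.0024  0.001  -0.0043] deg [-0.0686  0.0293 -0.1237]
shift now frame(m) [ 0.0003 -0.0003  0.046 ] after turn [ 0.0003 -0.0004  0.046 ]
```

View pics/scene_y.png

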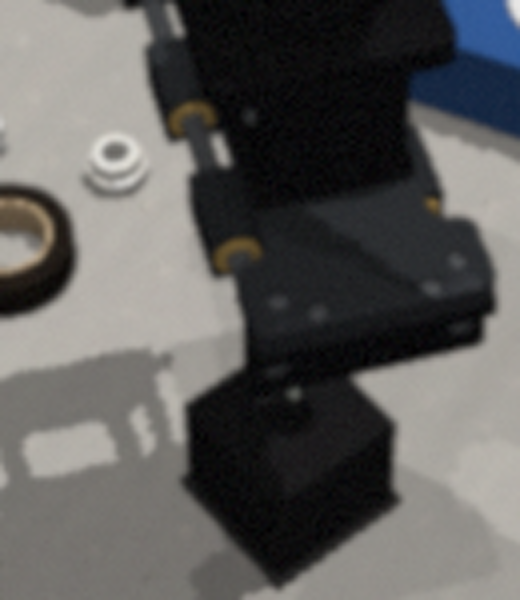

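Emit:
servo_tool(moves="0 0 0.004 0 0 0 1;0 0 0.004 0 0 0 1;0 0 0.004 0 0 0 1;0 0 0.004 0 0 0 1;0 0 0 0 0 0 1;0 0 0 0 0 0 1")

```text
time_s: 21.57
tool_pos: [0.488, -0.0615, 0.0885]
tool_rot: [-180.0, 0.0, 46.9]
force: [-0.2, -0.9, -0.4]
grip_width: 0.02
```

```bash
python3 -c "
from h import *
st([.4877,-.0611,.06],47)
"
```

```text
t 21.5667 p [ 0.488  -0.0615  0.0885] rot [-179.9594    0.0132   46.881 ] F [-0.1565 -0.8672 -0.4302] w 0.019970082003763153 q [ 29.206    5.6002 -26.1905 112.0735   2.7536  62.9645 -41.2492]
turn frac [-0.0014  0.0005 -0.0042] deg [-0.0406  0.0131 -0.119 ]
shift now frame(m) [ 0.0001 -0.0005  0.0285] after turn [ 0.0001 -0.0005  0.0285]
```

Emit:
servo_tool(moves="0 -0.0004 0.004 0 0 0 1;0 0 0.005 0 0 0 1;0 0 0.005 0 0 0 1;0 0 0.005 0 0 0 1;0 0 0.005 0 0 0 1;0 0 0.004 0 0 0 1;0 0 0 0 0 0 1;0 0 0 0 0 0 1")

```text
time_s: 22.23
tool_pos: [0.4874, -0.0611, 0.057]
tool_rot: [-179.9, 0.0, 46.9]
force: [0.3, -0.4, -0.4]
grip_width: 0.0197
```

```bash
python3 -c "
from h import *
st([.4877,-.0611,.046],47)
"
```

```text
t 22.2333 p [ 0.4874 -0.0611  0.057 ] rot [-179.9157    0.0313   46.8854] F [ 0.3114 -0.3664 -0.4328] w 0.019722869316673983 q [ 28.8259   7.7623 -26.1719 113.8991   3.9383  59.2704 -42.2722]
turn frac [-0.0029  0.0011 -0.004 ] deg [-0.0844  0.0312 -0.1146]
shift now frame(m) [0.0003 0.0002 0.011 ] after turn [0.0003 0.0002 0.011 ]
```

Emit:
servo_tool(moves="0 0 0.004 0 0 0 1;0 0 0.003 0 0 0 1;0 0 0.001 0 0 0 1;0 0 0 0 0 0 1;0 0 0 0 0 0 1")

```text
time_s: 22.65
tool_pos: [0.4877, -0.0612, 0.0485]
tool_rot: [-179.9, 0.0, 46.9]
force: [0.3, -0.2, 0.1]
grip_width: 0.0197
```

Emit:
servo_tool(moves="0 0 0.001 0 0 0 1;0 0 0.001 0 0 0 1;0 0 0 0 0 0 1")

```text
time_s: 22.9
tool_pos: [0.4881, -0.0613, 0.0466]
tool_rot: [-180.0, -0.0, 46.9]
force: [0.5, 0.9, -0.7]
grip_width: 0.0197
```

Emit:
servo_tool(moves="0 0 0.001 0 0 0 1;0 0 0.0005 0 0 0 1;0 0 0 0 0 0 1")

```text
time_s: 23.15
tool_pos: [0.4884, -0.0613, 0.0461]
tool_rot: [180.0, -0.0, 46.9]
force: [-0.4, -0.1, -0.9]
grip_width: 0.0202
```

Emit:
servo_tool(moves="0 0 0.001 0 0 0 1;0 0 0.0005 0 0 0 1;0 0 0.0005 0 0 0 1")

```text
time_s: 23.4
tool_pos: [0.4887, -0.0613, 0.0459]
tool_rot: [179.9, 0.0, 46.9]
force: [-2.2, -0.2, 5.9]
grip_width: 0.0196
```

Emit:
servo_tool(moves="0 0 0.001 0 0 0 1;0 0 0.0005 0 0 0 1;0 0 0.0005 0 0 0 1")

```text
time_s: 23.65
tool_pos: [0.4887, -0.0613, 0.0459]
tool_rot: [179.9, 0.1, 46.9]
force: [-1.1, 0.2, 5.8]
grip_width: 0.02
```

Emit:
servo_tool(moves="0 0 0 0 0 0 1;0 0 0 0 0 0 0.5;0 0 0 0 0 0 0.3;0 0 0 0 0 0 0;0 0 0 0 0 0 -0.3;0 0 0 0 0 0 -0.5;0 0 0 0 0 0 -0.5;0 0 0 0 0 0 -0.5")

```text
time_s: 24.32
tool_pos: [0.489, -0.0614, 0.0448]
tool_rot: [179.9, 0.0, 46.9]
force: [-0.8, -0.8, 0.6]
grip_width: 0.0539
```

```bash
python3 -c "
from h import *
st([.4877,-.0611,.16],47)
"
```

```text
t 24.3167 p [ 0.489  -0.0614  0.0448] rot [179.904    0.0181  46.87  ] F [-0.7998 -0.7682  0.5847] w 0.05392779535118609 q [ 28.5756   8.7677 -26.1265 114.4421   4.6448  57.6979 -42.8974]
turn frac [ 0.0034  0.0006 -0.0045] deg [ 0.096   0.0182 -0.13  ]
shift now frame(m) [-0.0007 -0.001  -0.1152] after turn [-0.0007 -0.0012 -0.1152]
```

Emit:
servo_tool(moves="0 0 -0.01 0 0 0 -0.5;0 0 -0.015 0 0 0 -0.7;0 0 -0.015 0 0 0 -0.7;0 0 -0.015 0 0 0 -0.7;0 0 -0.02 0 0 0 -0.7;0 0 -0.02 0 0 0 -0.7;0 0 -0.02 0 0 0 -0.7;0 0 -0.02 0 0 0 -0.7;-0.03 0 -0.01 0 0 0 -0.7;-0.03 0 -0.005 0 0 0 -0.7;-0.03 0 -0.005 0 0 0 -0.7;-0.03 0 0 0 0 0 -0.7;0 0 0 0 0 0 -0.7;0 0 0 0 0 0 -0.7")

```text
time_s: 25.48
tool_pos: [0.4055, -0.1497, 0.2182]
tool_rot: [179.4, -0.3, 47.3]
force: [1.6, 0.9, -0.5]
grip_width: 0.0739
```

```bash
python3 snap.py z scene 270 150 180 150 4; python3 -c "
from h import *
st()
import cv2
from cell import env
c=env.read_camera('top');np.savez('pics/top_z.npz',**c);cv2.imwrite('pics/top_z.png',c['img'][:,:,::-1])
c=env.read_camera('scene');np.savez('pics/scene_z.npz',**c);cv2.imwrite('pics/z4.png',cv2.resize(c['img'][285:370,295:370,::-1],None,fx=7,fy=7,interpolation=cv2.INTER_CUBIC))
"; python3 dial.py pics/top_z.npz pics/scene_z.npz
```

```text
t 25.5333 p [ 0.4054 -0.1502  0.2181] rot [179.4328  -0.2387  47.2967] F [ 0.2275 -0.8519 -0.2698] w 0.07370710701895912 q [ 36.897   -9.0666 -17.89   110.031   -2.8292  78.0022 -22.9292]
pics/top_z.npz (np.float64(-178.7246057727776), np.float32(-94.66502), np.float64(0.07373328033372868))
pics/scene_z.npz (np.float64(-175.9837927178643), np.float32(-52.171555), np.float64(0.025897068343847394))
```

View pics/z4.png

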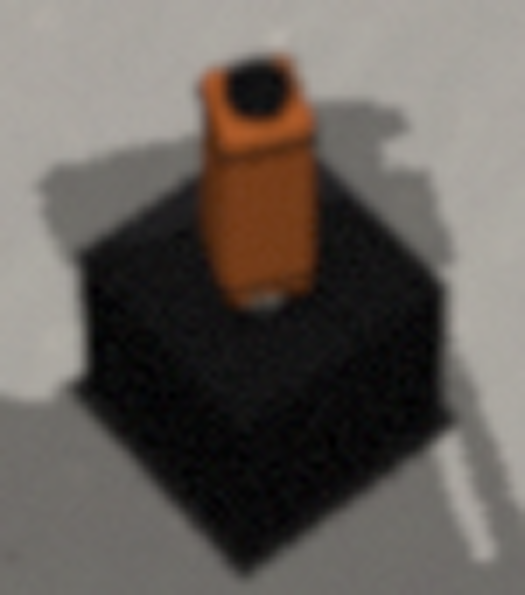

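View pics/top_z.png

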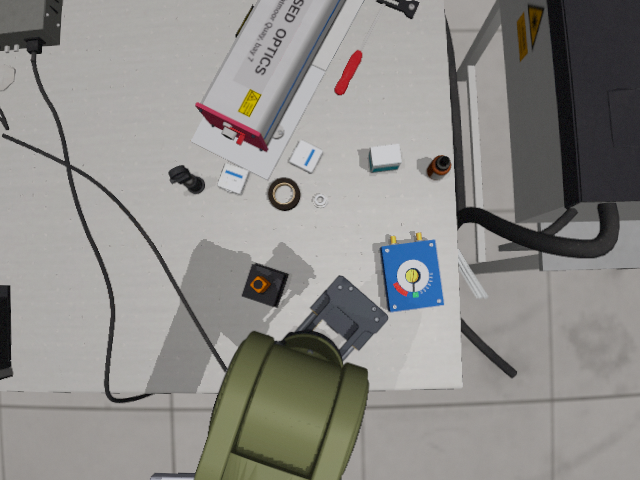

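```bash
python3 -c "
from h import *
o=[];
for f in('top0','top_z'):
    im=dict(np.load(f'pics/{f}.npz'))['img'];o.append(cv2.resize(im[250:314,232:302,::-1],None,fx=8,fy=8,interpolation=cv2.INTER_CUBIC)[:512,:400])
cv2.imwrite('pics/cmpt.png',np.hstack(o))
o=[]
for f in('scene0','scene_z'):
    im=dict(np.load(f'pics/{f}.npz'))['img'];o.append(cv2.resize(im[288:340,310:350,::-1],None,fx=10,fy=10,interpolation=cv2.INTER_CUBIC))
cv2.imwrite('pics/cmps.png',np.clip(np.hstack(o).astype(float)*1.5,0,255))
p=np.array([.4867,-.0603,.119])
for d in([0,0,0],[.001,0,0],[0,.001,0],[0,0,.001]): print(d,proj('scene',p+d)-proj('scene',p),proj('top',p+d)-proj('top',p))
"
```

```text
[0, 0, 0] [0. 0.] [0. 0.]
[0.001, 0, 0] [-0.61077423 -0.29896965] [-0.01403397 -0.65058624]
[0, 0.001, 0] [-0.36805125  0.49659281] [-0.64512     0.01586426]
[0, 0, 0.001] [-0.00091813 -0.41992963] [-0.09018695  0.00156143][ WARN:0@0.667] global loadsave.cpp:1063 imwrite_ Unsupported depth image for selected encoder is fallbacked to CV_8U.
```

View pics/cmpt.png

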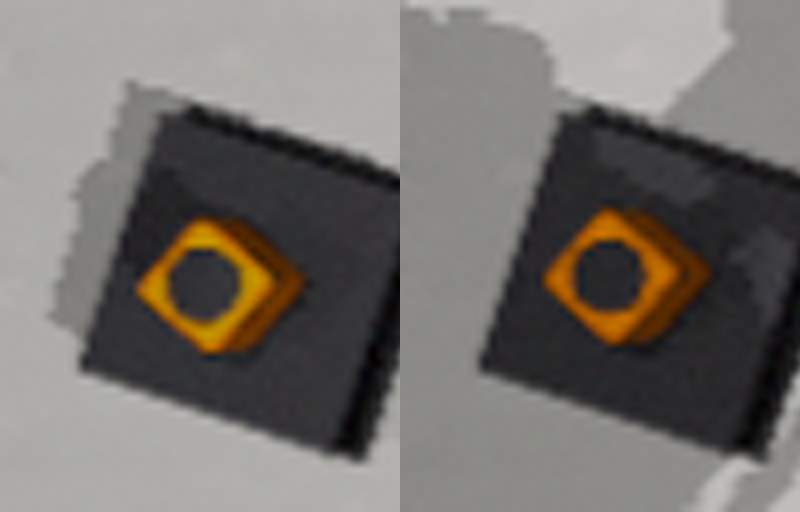

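View pics/cmps.png

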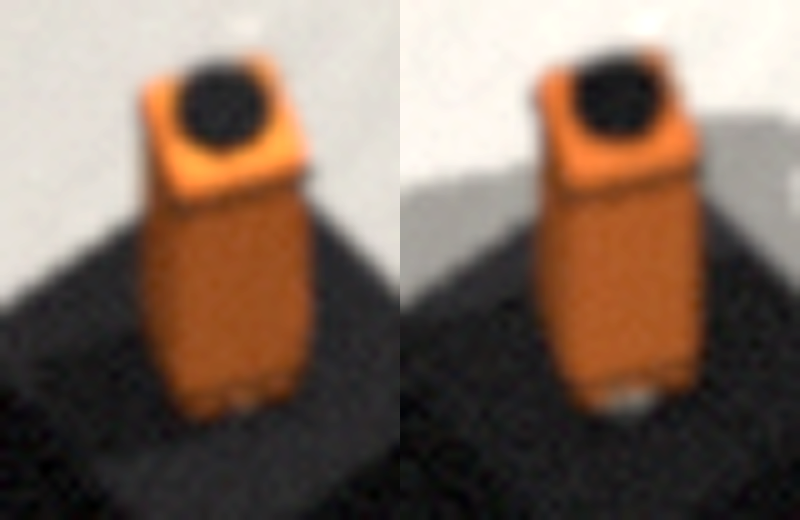

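```bash
python3 -c "
from cell import env
print(env.sign_off())"
```

```text
the job is handed in; nothing more can be done
None
```

The screw is turned into the green, the tool is back in its stand, and the job was handed in at about 25.7 s of the 54 s.

**What I did**
- I lifted the tool out of the stand. A side view of the blade showed its width runs along the jaw direction.
- I lowered it into the well. It met the slot floor about 16 mm below the well's mouth, and a small sideways push was blocked, so the blade was in the slot.
- I turned the screw clockwise in steps with camera checks between them. The force readings while turning were 4.0 to 6.5 N.
- I then lifted the blade out, lowered the tool back into the hole until it stopped, let go and moved the arm clear.

**Last checks**
- **Dial:** the pointer is inside the green, a little past the middle and well short of the red. The cameras disagree on the exact angle: the top camera gives about +0.07 to +0.09 rad and the scene camera +0.03 to +0.05. The green limit is 0.14.
- **Tool:** it is upright and fully down. It stopped at the same height where I picked it up, within about 0.3 mm, and before and after pictures show no rise. It sits about 2 mm to one side within the play of the hole.
- **Other things:** the other things on the table look unmoved in the last picture.

**What disagreed or went off**
- The cameras showed the gripper about 38 mm higher than the reported TCP height implies. I went by the pictures for the grasp and by relative heights after that.
- Before turning, one press briefly reached about 8 N (under the 12 N limit), and I backed it off straight away.

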